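# Make up two seasoning sets

### The job

Make up two seasoning sets for the table: stand the tall narrow jar and the small slim jar in the rectangular wooden tray, and the stout jar and the short squat jar in the round wooden stand. Put one jar in each bay, upright and right down on the bottom, and tip nothing over; leave the small oil bottle and the mug where they are.

Things in the scene. Friction and masses are not known exactly. Their poses are not given: they have to be found in the camera images.
- squat_jar: Short squat spice jar, 40 mm in diameter and only 71 mm high, white cap (top 16 mm), whitish-orange side. The lowest jar. Straight-sided, upright and turned anyhow; can be gripped round the cap or the upper body, which have the same diameter; about 90 g. Origin: centre of its underside, z up. Stands on the cooktop (z = 0) at the start.
- slim_jar: Small slim spice jar, 34 mm in diameter, 89 mm high, white cap (top 20 mm), white and green side. The thinnest jar. Straight-sided, upright and turned anyhow; can be gripped round the cap or the upper body, which have the same diameter; about 90 g. Origin: centre of its underside, z up. Stands on the cooktop (z = 0) at the start.
- stout_jar: Stout spice jar, 50 mm in diameter, 110 mm high, red cap (top 28 mm), white side with red. The thickest of the four jars to be moved (a still bigger red jar, 67 mm wide and 158 mm high, stands on the counter at the right and is not part of the job). Straight-sided, upright and turned anyhow; can be gripped round the cap or the upper body, which have the same diameter; about 90 g. Origin: centre of its underside, z up. Stands on the cooktop (z = 0) at the start.
- tall_jar: Tall narrow spice jar, 40 mm in diameter, 128 mm high, black cap (top 25 mm), dark side. The tallest of the four jars to be moved. Straight-sided, upright and turned anyhow; can be gripped round the cap or the upper body, which have the same diameter; about 90 g. Origin: centre of its underside, z up. Stands on the cooktop (z = 0) at the start.
- square_tray: Rectangular wooden tray, fixed to the cooktop, 80 mm (its x) by 156 mm (its y) by 24 mm high, with two square bays side by side along its y, each 66 mm square inside; bay centres at y = +38 and -38 mm from the origin. Floor of the bays 6 mm above the origin, walls up to 24 mm. Origin: centre of the underside, z up; yaw varies by up to half a radian.
- round_stand: Round wooden stand, fixed to the cooktop: a disc 156 mm in diameter and 6 mm thick with two round wells (bays) on it, formed by ring walls 66 mm in diameter inside and 73 mm outside, side by side along its y; well centres at y = +38 and -38 mm from the origin. Floor of the wells 6 mm above the origin, rings up to 24 mm. Origin: centre of the underside, z up; yaw varies by up to half a radian.
- oil_bottle: Bystander: small bottle of yellow oil with a narrow neck, 40 mm in diameter, 146 mm high, loose, standing among the jars; to be left where it is. Origin: centre of its underside.
- mug: Bystander: white mug, 82 mm in diameter, 94 mm high, loose, standing in the row behind the jars; to be left where it is. Origin: on the underside, centre of the outline with the handle (about 15 mm from the cup's axis).
Mind the look-alikes: they are no part of the job. Leave any blue look-alike of the stout_jar alone. What is shaped like the tall_jar but purple is not meant.

How it is judged:
At the end, for the whole second after the job is handed in: Tall and slim jar each in its own bay of the rectangular tray, stout and squat jar each in its own well of the round stand: foot within 4 mm of the bay floor, within 20 mm of the bay centre (along x, y), upright within 0.08 rad, released, at rest; oil bottle and mug within 30 mm of their start (((x of tall_jar in the frame of square_tray between -0.02 and 0.02 m and y of tall_jar in the frame of square_tray between 0.018 and 0.058 m and z of tall_jar in the frame of square_tray between 0.002 and 0.01 m and x of slim_jar in the frame of square_tray between -0.02 and 0.02 m and y of slim_jar in the frame of square_tray between -0.058 and -0.018 m and z of slim_jar in the frame of square_tray between 0.002 and 0.01 m) or (x of tall_jar in the frame of square_tray between -0.02 and 0.02 m and y of tall_jar in the frame of square_tray between -0.058 and -0.018 m and z of tall_jar in the frame of square_tray between 0.002 and 0.01 m and x of slim_jar in the frame of square_tray between -0.02 and 0.02 m and y of slim_jar in the frame of square_tray between 0.018 and 0.058 m and z of slim_jar in the frame of square_tray between 0.002 and 0.01 m)) and ((x of stout_jar in the frame of round_stand between -0.02 and 0.02 m and y of stout_jar in the frame of round_stand between 0.018 and 0.058 m and z of stout_jar in the frame of round_stand between 0.002 and 0.01 m and x of squat_jar in the frame of round_stand between -0.02 and 0.02 m and y of squat_jar in the frame of round_stand between -0.058 and -0.018 m and z of squat_jar in the frame of round_stand between 0.002 and 0.01 m) or (x of stout_jar in the frame of round_stand between -0.02 and 0.02 m and y of stout_jar in the frame of round_stand between -0.058 and -0.018 m and z of stout_jar in the frame of round_stand between 0.002 and 0.01 m and x of squat_jar in the frame of round_stand between -0.02 and 0.02 m and y of squat_jar in the frame of round_stand between 0.018 and 0.058 m and z of squat_jar in the frame of round_stand between 0.002 and 0.01 m)) and angle between each of squat_jar, slim_jar, stout_jar, tall_jar's own z axis and vertical below 0.08 rad and linear speed of each of squat_jar, slim_jar, stout_jar, tall_jar below 0.02 m/s and angular speed of each of squat_jar, slim_jar, stout_jar, tall_jar below 0.5 rad/s and distance of each of oil_bottle, mug from where it was at the start of the episode below 0.03 m); the robot touches nothing.
It fails at once if a jar, the oil bottle or the mug is tipped over (more than 0.7 rad) (angle between any of squat_jar, slim_jar, stout_jar, tall_jar, oil_bottle, mug's own z axis and vertical above 0.7 rad).
It fails at once if the oil bottle or the mug is displaced by more than 30 mm (distance of any of oil_bottle, mug from where it was at the start of the episode above 0.03 m).
It also fails if it takes over 120 s, if anything falls off the work surface, if the arm or the gripper's body presses on something with over 40 N, if the wrist force passes 120 N, or if a joint passes its speed limit or range.

### The arm

A 6-joint arm with a two-finger parallel gripper is mounted at the origin on a cart in front of the work surface, level with it; the furniture and walls round the work are solid. World frame = base frame: x ahead of the robot, y to its left, z up, the work surface at z = 0. Lengths are in m, angles in rad, forces in N, time in s.
With the tool pointing down it reaches from about 0.35 to 0.95 m from the base axis. Payload 17.4 kg.
Tool frame: the origin (TCP) lies on the centre line of the jaws, within the pads' length; the fingertips stand 14 mm ahead of it and the grasp point (between the pads) lies 5 mm behind it; z points along the fingers, y is the line along which they close (so a half turn about z gives the same grasp; the last joint's range is limited). The gripper opens to 93 mm and grips with 3 to 60 N. Pads are 15 mm wide; open, the fingers measure 128 mm over their backs; the gripper's body (75 mm by 188 mm) begins 65 mm behind the grasp point.
Start: joints at [-1.184, 0.116, 1.442, -0, 1.584, -0.038], TCP at [0.278, -0.615, 0.2] pointing down, gripper open.
Joint ranges: [-2.83, 2.83], [-0.83, 2.19], [0.07, 2.5], [-1.14, 4.28], [0.01, 3], [-2.97, 2.97]. Speed limits (rad/s): [1.89, 1.89, 2.22, 3.14, 3.14, 3.14].

### API

Orientations are given as a 3x3 rotation matrix whose columns are the frame's x, y, z axes.
In Python, from bench import ctrl gives the robot as it stands.
- The arm moves only by the tool drive_tool, never from a script. Its arguments are lists of equal length, an entry for each row: "translation": the shift along the tool's x, y, z in mm, a list of three; "dr": the turn, a rotation vector about the tool's x, y, z in rad, a list of three; "jaw": the opening, from 0 (shut) to 1 (fully open). A call has exactly 5 rows; each row is the pose to reach, as a shift and turn from the pose commanded when the call began, along the tool's axes at that moment; what a row does not reach only later rows make up. A row lasts 1/12 s, in which the tool goes at most 41.7 mm and 7.16 degrees, less where a joint would pass 70% of its speed; a pose out of reach is approached as far as the arm can. A call with a gripper value outside its range is refused whole. The fingers move at their own pace and stop on an object; "grip_force" is the grip in N (left out, the last holds). Time passes only in rows, so rows that repeat a pose let the fingers close, or fill a call up. It gives the time, the measured TCP pose, the force, the opening and the grip force at its end, in the units of the state.
- ctrl.observe(): the state, without advancing time (a new reading comes with each control period).
- ctrl.read_camera(name): name is "scene" or "top" or "wrist"; returns the picture (384x512x3 uint8, red, green, blue); there is no depth.
- ctrl.camera_model(name): a dict with "mtx" (3x3 intrinsics, pixels), "xyz" and "attitude" of the camera in the world. Camera axes: x right, y down, z forward; pixel columns grow to the right and rows downward; lengths in m; the calibration is good to about 2 mm. The wrist camera is an equidistant fisheye: a pixel r from the principal point sees the ray r / f radians off the axis. A picture is of the moment at which its call begins: read the wrist's pose just before it. camera_model takes no time and is no camera call; for the wrist camera it gives the pose at the moment of the call.
- ctrl.finish_job(): hands the job in; it is judged then, once.
The state is a dict: "time": time; "qpos": joint angles; "joint_velocities": joint speeds; "effort": joint torques, N m; "tcp_pos": TCP position; "tool_rot": TCP orientation; "contact_force": force on the tool from outside, world axes, zero at the start; "wrist_torque": the same for the moment, N m; "gripper_width": finger opening in m; "gripper_force": force on a finger pad.
Only numpy, scipy, OpenCV 4.12 (cv2) and the standard library are available. Lean on these libraries where they do the work, as an engineer would, in place of code of your own. Each camera call takes 0.05 s, during which the arm holds its last target. There are 200 camera calls.

## Working session

There is one attempt and no reset: what is moved stays moved. The work goes in short steps, Python scripts to look and compute and a tool call to move; the robot and the scene stay as the last step left them, time stands still between calls to the robot, and variables do not carry over. Pictures are saved under pics/ and viewed, at most 14 in all, crops included, and the job is handed in when it is done.

Besides the shell and the picture viewer there is one more tool, called after "Request:" as name(argument=value, ...), one argument or row to a line, values as JSON. drive_tool: Moves the arm, as the interface text tells. Its arguments: {"type":"object","properties":{"translation":{"type":"array"},"dr":{"type":"array"},"jaw":{"type":"array"},"grip_force":{"type":"number"}},"required":["translation","dr","jaw"]}

```bash
mkdir -p pics; ls
python3 - <<'E'
from bench import ctrl
import cv2, numpy as np
np.set_printoptions(precision=4,suppress=True)
for n in ("top","scene"):
    im=ctrl.read_camera(n); cv2.imwrite(f"pics/{n}0.png",cv2.resize(im[:,:,::-1],(800,600),interpolation=cv2.INTER_CUBIC)); np.save(f"pics/{n}0.npy",im)
    m=ctrl.camera_model(n); print(n,m)
print(ctrl.observe())
E
```

```text
pics
top {'mtx': array([[412.6912,   0.    , 251.8041],
       [  0.    , 412.6912, 197.0874],
       [  0.    ,   0.    ,   1.    ]]), 'xyz': array([0.3358, 0.0384, 1.0589]), 'attitude': array([[ 0.1036, -0.9742,  0.2006],
       [-0.9946, -0.1023,  0.0169],
       [ 0.0041, -0.2012, -0.9795]])}
scene {'mtx': array([[395.9862,   0.    , 260.849 ],
       [  0.    , 395.9862, 192.7528],
       [  0.    ,   0.    ,   1.    ]]), 'xyz': array([ 0.4949, -0.6543,  0.8291]), 'attitude': array([[ 0.9986, -0.0458,  0.0276],
       [-0.0527, -0.7541,  0.6546],
       [-0.0092, -0.6552, -0.7554]])}
{'time': 0.1, 'qpos': array([-1.1838,  0.1164,  1.4422, -0.    ,  1.584 , -0.0378]), 'joint_velocities': array([-0.0004, -0.0015, -0.0026,  0.0004, -0.0001,  0.0012]), 'effort': array([  0.0009, -72.2891, -62.3865,   0.078 ,   0.0228,  -0.0001]), 'tcp_pos': array([ 0.2781, -0.6148,  0.1992]), 'tool_rot': array([[ 0.9111,  0.4121, -0.0004],
       [ 0.4121, -0.9111,  0.0009],
       [ 0.    , -0.001 , -1.    ]]), 'contact_force': array([ 0.3192, -0.2664,  0.7967]), 'wrist_torque': array([-0.0056,  0.0166, -0.0348]), 'gripper_force': 0.0, 'gripper_width': 0.09311233190878575}
```

View pics/top0.png

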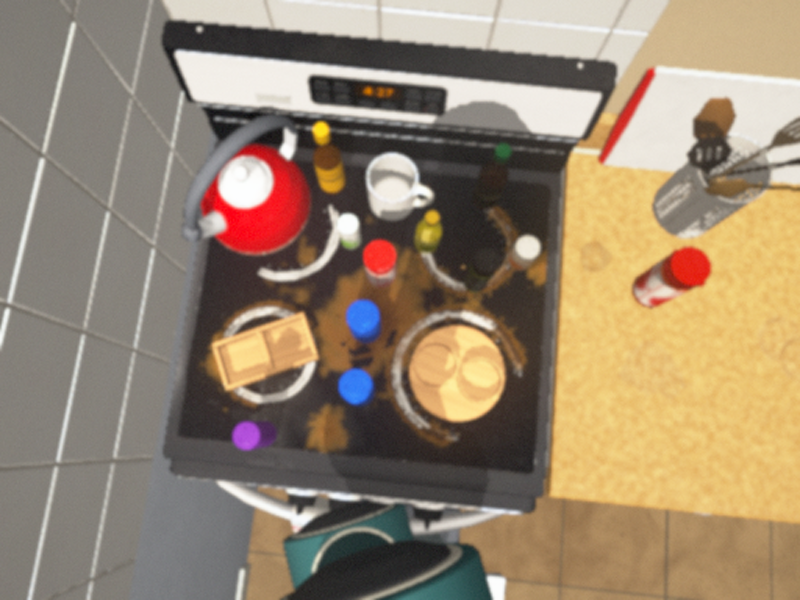

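View pics/scene0.png

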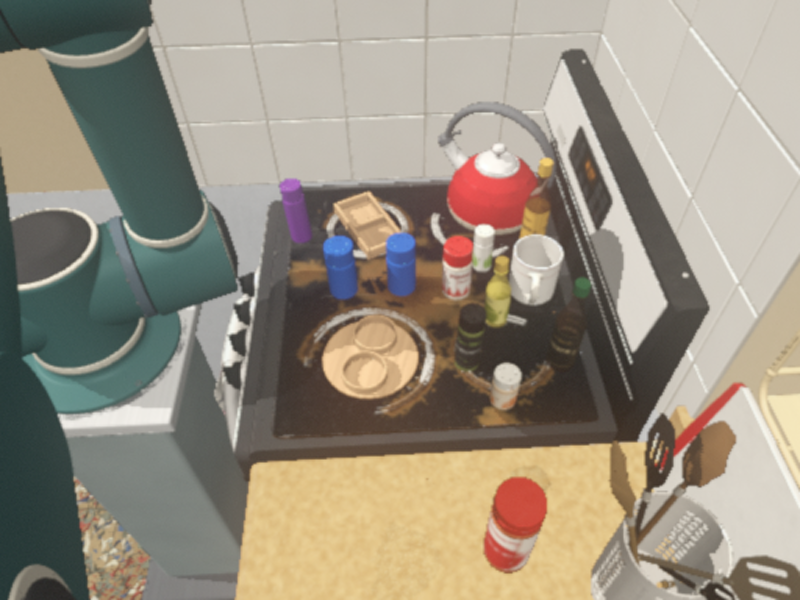

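The top view (800x600) shows the slim jar's cap at (348,225), stout at (380,255), tall (black) at (487,262) and squat at (527,247). The oil is at (430,228), the mug at (393,185), the tray at (265,350) and the stand at (457,373). The scene view agrees: slim (484,235), stout (457,245), tall (470,320), squat (506,375).

```bash
cat > h.py <<'E'
from bench import ctrl
import cv2, numpy as np
np.set_printoptions(precision=4,suppress=True)
def ray(n,uv):
    m=ctrl.camera_model(n); uv=np.atleast_2d(uv).astype(float)
    d=np.c_[uv,np.ones(len(uv))]@np.linalg.inv(m["mtx"]).T
    return m["xyz"],d@m["attitude"].T
def cast(n,uv,z):
    o,d=ray(n,uv); return (o+d*((z-o[2])/d[:,2])[:,None])[:,:2]
def proj(n,p):
    m=ctrl.camera_model(n); c=(np.atleast_2d(p)-m["xyz"])@m["attitude"]@m["mtx"].T; return c[:,:2]/c[:,2:]
def blob(im,lo,hi,box,k=0):
    hsv=cv2.cvtColor(im,cv2.COLOR_RGB2HSV); M=cv2.inRange(hsv,lo,hi)
    W=np.zeros_like(M); x0,y0,x1,y1=[int(v*.64) for v in box]; W[y0:y1,x0:x1]=M[y0:y1,x0:x1]
    if k: W=cv2.morphologyEx(W,cv2.MORPH_CLOSE,np.ones((k,k),np.uint8))
    c=max(cv2.findContours(W,0,cv2.CHAIN_APPROX_NONE)[0],key=cv2.contourArea); return c[:,0]
E
python3 - <<'E'
from h import *
top=np.load("pics/top0.npy"); sc=np.load("pics/scene0.npy")
out=top.copy()
def disc(name,c,z,cam="top"):
    p=cast(cam,c,z); (x,y),r=cv2.minEnclosingCircle(p.astype(np.float32)); print(name,cam,"mec",round(x,4),round(y,4),"r",round(r,4),"extents",p.min(0),p.max(0))
    if cam=="top": cv2.drawContours(out,[c],-1,(255,0,255),1)
B=dict(stout=((0,150,60),(10,255,255),(355,235,402,290),.11),
 slim=((0,0,130),(180,60,255),(333,208,364,250),.089),
 squat=((0,0,120),(180,70,255),(508,228,545,262),.071),
 tall=((0,0,0),(180,255,28),(462,238,512,282),.128))
for k,(lo,hi,b,z) in B.items(): disc(k,blob(top,lo,hi,b),z)
w=blob(top,(8,50,130),(28,200,255),(195,300,330,400),5); cv2.drawContours(out,[w],-1,(255,0,255),1)
p=cast("top",w,.024).astype(np.float32); print("tray",cv2.minAreaRect(p))
w=blob(top,(8,50,130),(28,200,255),(400,315,515,430),5); disc("stand",w,.006)
o=out[100:300,100:370][:,:,::-1]
cv2.imwrite("pics/o1.png",cv2.resize(o,None,fx=2.96,fy=2.96,interpolation=cv2.INTER_NEAREST))
E
```

```text
stout top mec 0.6094 0.0844 r 0.0277 extents [0.5825 0.0576] [0.636  0.1112]
slim top mec 0.6538 0.1509 r 0.0359 extents [0.619  0.1216] [0.6855 0.1675]
squat top mec 0.6582 -0.1462 r 0.0227 extents [ 0.6375 -0.1661] [ 0.6806 -0.1254]Traceback (most recent call last):
  File "<stdin>", line 11, in <module>
  File "h.py", line 16, in blob
    c=max(cv2.findContours(W,0,cv2.CHAIN_APPROX_NONE)[0],key=cv2.contourArea); return c[:,0]
ValueError: max() iterable argument is empty
```

```bash
cat > m1.py <<'E'
from h import *
top=np.load("pics/top0.npy"); sc=np.load("pics/scene0.npy")
out=top.copy()
def disc(name,c,z):
    p=cast("top",c,z); (x,y),r=cv2.minEnclosingCircle(p.astype(np.float32)); print(name,"mec",round(x,4),round(y,4),"r",round(r,4),"ext",p.min(0),p.max(0))
    cv2.drawContours(out,[c],-1,(255,0,255),1)
disc("slim",blob(top,(0,0,130),(180,60,255),(333,208,364,236)),.089)
disc("stout",blob(top,(0,150,60),(10,255,255),(355,235,402,290)),.11)
disc("squat",blob(top,(0,0,120),(180,70,255),(508,228,545,262)),.071)
w=blob(top,(8,50,130),(28,200,255),(195,300,330,400),5); cv2.drawContours(out,[w],-1,(255,0,255),1)
p=cast("top",w,.024).astype(np.float32); r=cv2.minAreaRect(p); print("tray",r); print(cv2.boxPoints(r))
w=blob(top,(8,50,130),(28,200,255),(400,315,515,430),5); disc("stand",w,.006)
a=out[190:290,125:340]; b=out[125:195,200:360]; g=lambda i:(255*(i/255.)**.5).astype(np.uint8)
a=cv2.resize(a,(640,298),interpolation=1)[:,:,::-1]; b=cv2.resize(g(b),(640,280),interpolation=1)[:,:,::-1]
cv2.imwrite("pics/o1.png",np.vstack([a,b]))
E
python3 m1.py
```

```text
slim mec 0.6657 0.1453 r 0.0299 ext [0.6418 0.123 ] [0.6855 0.1675]
stout mec 0.6094 0.0844 r 0.0277 ext [0.5825 0.0576] [0.636  0.1112]
squat mec 0.6582 -0.1462 r 0.0227 ext [ 0.6375 -0.1661] [ 0.6806 -0.1254]
tray ((0.46733158826828003, 0.24778741598129272), (0.14027605950832367, 0.2121627926826477), 25.934185028076172)
[[0.3579 0.3125]
 [0.4507 0.1217]
 [0.5768 0.1831]
 [0.484  0.3739]]
stand mec 0.4767 -0.0516 r 0.1015 ext [ 0.3769 -0.1469] [0.5574 0.0419]
```

View pics/o1.png

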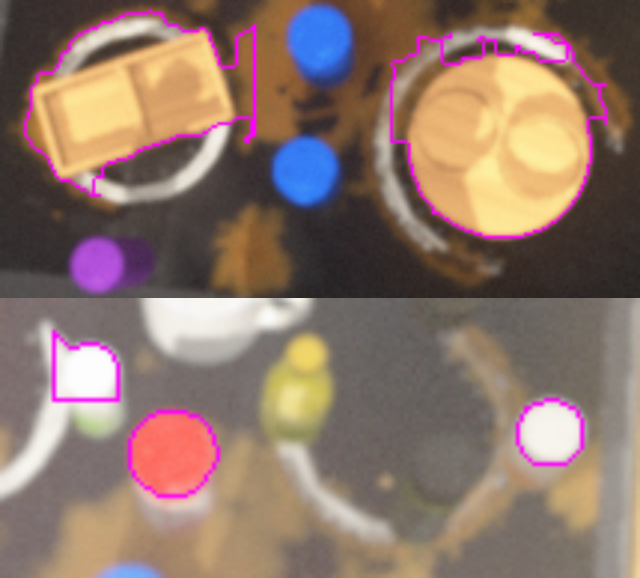

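The overlay shows good circles on the stout and squat caps. The slim cap centre is at about (88,374) and the tall cap at about (443,468). The tray corners are clear at (32,88), (208,30), (234,116), (62,180), and the stand disc is at about (501,146). I cast those directly.

Run:
```python
from h import *
a=lambda p:np.array(p,float)/2.977+[125,190]-.3
b=lambda p:np.array(p,float)/4+[200,125]-.3
J=dict(slim=([88,374],.089,[485,229]),stout=([173,453],.11,[459,243]),tall=([443,468],.128,[472,312]),squat=([550,431],.071,[508,370]))
for k,(p,z,s) in J.items(): print(k,cast("top",b(p),z)[0],cast("scene",np.array(s)*.64,z)[0])
t=cast("top",a([[32,88],[208,30],[234,116],[62,180]]),.024); print("tray",t,t.mean(0)); e=t[1]-t[0]+t[2]-t[3]; print("len",np.linalg.norm(e)/2,"ydir",np.arctan2(e[1],e[0]),"w",np.linalg.norm(t[3]-t[0]),np.linalg.norm(t[2]-t[1]))
w=cast("top",a([[438,108],[561,147],[457,127],[544,145]]),.024)
print("stand",cast("top",a([[501,146],[410,146],[592,146],[501,238],[501,56]]),.006)); print("wells",w)
print("others", cast("scene",np.array([[284,0]])*1.,.0))
# obstacles: oil cap, mug, blue tops
print(dict(oil=cast("top",b([306,353]),.146)[0],mug=cast("top",np.array([390,172])*.64,.094)[0],blue1=cast("top",np.array([364,317])*.64,.11)[0],blue2=cast("top",np.array([356,385])*.64,.11)[0],purple=cast("top",np.array([246,435])*.64,.128)[0],green=cast("top",np.array([503,152])*.64,.18)[0]))
```

```text
slim [0.476  0.1209] [0.6667 0.1466]
stout [0.4325 0.065 ] [0.6138 0.0923]
tall [ 0.4381 -0.0877] [ 0.6143 -0.0736]
squat [ 0.4732 -0.1577] [ 0.6635 -0.1407]
tray [[0.46   0.343 ]
 [0.5254 0.2009]
 [0.4541 0.1693]
 [0.3857 0.3056]] [0.4563 0.2547]
len 0.1543957405537627 ydir -1.1225890432425836 w 0.08313541085954897 0.07798173172081631
stand [[ 0.4544 -0.0593]
 [ 0.4462  0.0183]
 [ 0.4625 -0.137 ]
 [ 0.3769 -0.0658]
 [ 0.5324 -0.0527]]
wells [[ 0.4789 -0.0018]
 [ 0.4567 -0.108 ]
 [ 0.4645 -0.0193]
 [ 0.4569 -0.0936]]
others [[0.7003 1.2781]]
{'oil': array([ 0.4923, -0.004 ]), 'mug': array([0.7532, 0.0834]), 'blue1': array([0.5117, 0.0972]), 'blue2': array([0.4096, 0.0974]), 'purple': array([0.322 , 0.2429]), 'green': array([ 0.7645, -0.082 ])}
```

Run:
```python
from h import *
b=lambda p:(np.array(p,float)-[0,298])/4+[200,125]-.3
J=dict(slim=([88,374],.089,[485,229]),stout=([173,453],.11,[459,243]),tall=([443,468],.128,[472,312]),squat=([550,431],.071,[508,370]),oil=([306,353],.146,[502,264]))
for k,(p,z,s) in J.items():
    o1,d1=ray("top",b(p)); o2,d2=ray("scene",np.array(s)*.64); d1,d2=d1[0],d2[0]
    A=np.c_[d1,-d2]; t=np.linalg.lstsq(A,o2-o1,rcond=None)[0]
    print(k,cast("top",b(p),z)[0],cast("scene",np.array(s)*.64,z)[0],"tri",(o1+t[0]*d1+o2+t[1]*d2)/2)
```

```text
slim [0.6602 0.1428] [0.6667 0.1466] tri [0.6629 0.143  0.091 ]
stout [0.6094 0.0842] [0.6138 0.0923] tri [0.6101 0.0843 0.1167]
tall [ 0.6117 -0.0746] [ 0.6143 -0.0736] tri [ 0.6129 -0.0744  0.1284]
squat [ 0.6594 -0.1461] [ 0.6635 -0.1407] tri [ 0.66   -0.145   0.0763]
oil [0.6671 0.0121] [0.6689 0.0045] tri [0.6705 0.0119 0.1381]
```

```bash
cat >> h.py <<'E'
def go(x,y,z,psi=None):
    """tool-frame shift (mm) and turn about tool z from current pose to target, psi = world yaw (deg) of tool x"""
    s=ctrl.observe(); R=s["tool_rot"]; d=R.T@(np.array([x,y,z])-s["tcp_pos"])*1000
    out=["mm",d.round(1)]
    if psi is not None:
        c,q=np.cos(np.radians(psi)),np.sin(np.radians(psi)); T=np.array([[c,q,0],[q,-c,0],[0,0,-1.]])
        out+=["dr",cv2.Rodrigues(R.T@T)[0].ravel().round(3)]
    print(*out,"t",round(s["time"],1))
E
python3 -c "
from h import *
go(.45,-.05,.33,82)"
```

```text
mm [ 389.4 -443.9 -130.4] dr [-0.001 -0.001 -1.006] t 0.1
```

Request:
drive_tool(
  translation=[
    [20,-20,-35],
    [48,-52,-70],
    [75,-82,-100],
    [102,-112,-130],
    [128,-142,-130],
  ],
  dr=[
    [0,0,-0.1],
    [0,0,-0.2],
    [0,0,-0.3],
    [0,0,-0.4],
    [0,0,-0.5],
  ],
  jaw=[0.75,0.75,0.75,0.75,0.75],
  grip_force=15,
)

```text
time: 0.52
tcp_pos: [0.3285, -0.4579, 0.3244]
tool_rot: [[0.599, 0.801, 0.001], [0.801, -0.599, -0.002], [-0.001, 0.002, -1.0]]
contact_force: [1.6, -0.0, -0.1]
gripper_width: 0.0705
gripper_force: 0.0
```

```bash
python3 -c "
from h import *
go(.45,-.05,.33,82)"
```

```text
mm [ 399.4 -146.8   -6.3] dr [ 0.002  0.001 -0.502] t 0.5
```

Request:
drive_tool(
  translation=[
    [40,-14,-2],
    [79,-28,-4],
    [118,-42,-5],
    [157,-56,-5],
    [196,-72,-5],
  ],
  dr=[
    [0,0,-0.1],
    [0,0,-0.2],
    [0,0,-0.3],
    [0,0,-0.4],
    [0,0,-0.5],
  ],
  jaw=[0.75,0.75,0.75,0.75,0.75],
)

```text
time: 0.93
tcp_pos: [0.3888, -0.2575, 0.3264]
tool_rot: [[0.141, 0.99, 0.0], [0.99, -0.141, 0.0], [0.0, 0.0, -1.0]]
contact_force: [1.4, -0.1, 0.0]
gripper_width: 0.0698
gripper_force: 0.0
```

```bash
python3 -c "
from h import *
go(.45,-.05,.33,82)"
```

```text
mm [214.1  31.3  -3.5] dr [ 0.    -0.    -0.002] t 0.9
```

Request:
drive_tool(
  translation=[
    [40,6,-1],
    [80,12,-2],
    [120,18,-3],
    [160,24,-3],
    [200,31,-3],
  ],
  dr=[
    [0,0,0],
    [0,0,0],
    [0,0,0],
    [0,0,0],
    [0,0,0],
  ],
  jaw=[0.75,0.75,0.75,0.75,0.75],
)

```text
time: 1.35
tcp_pos: [0.4484, -0.064, 0.3297]
tool_rot: [[0.146, 0.989, 0.0], [0.989, -0.146, -0.0], [-0.0, 0.0, -1.0]]
contact_force: [0.5, -0.8, -0.5]
gripper_width: 0.0698
gripper_force: 0.0
```

Run:
```python
from h import *
s=ctrl.observe(); m=ctrl.camera_model("wrist"); im=ctrl.read_camera("wrist"); np.save("pics/w1.npy",im); np.save("pics/w1m.npy",m,allow_pickle=True)
cv2.imwrite("pics/w1.png",cv2.resize(im[:,:,::-1],(800,600),interpolation=2)); print(m,s["tcp_pos"],s["tool_rot"])
```

```text
{'mtx': array([[297.3186,   0.    , 253.3496],
       [  0.    , 297.3186, 194.3328],
       [  0.    ,   0.    ,   1.    ]]), 'xyz': array([0.4586, 0.0103, 0.5147]), 'attitude': array([[ 0.9895, -0.1395, -0.0389],
       [-0.1449, -0.9526, -0.2674],
       [ 0.0003,  0.2702, -0.9628]])} [ 0.4484 -0.064   0.3297] [[ 0.1456  0.9893  0.0004]
 [ 0.9893 -0.1456 -0.0001]
 [-0.      0.0004 -1.    ]]
```

View pics/w1.png

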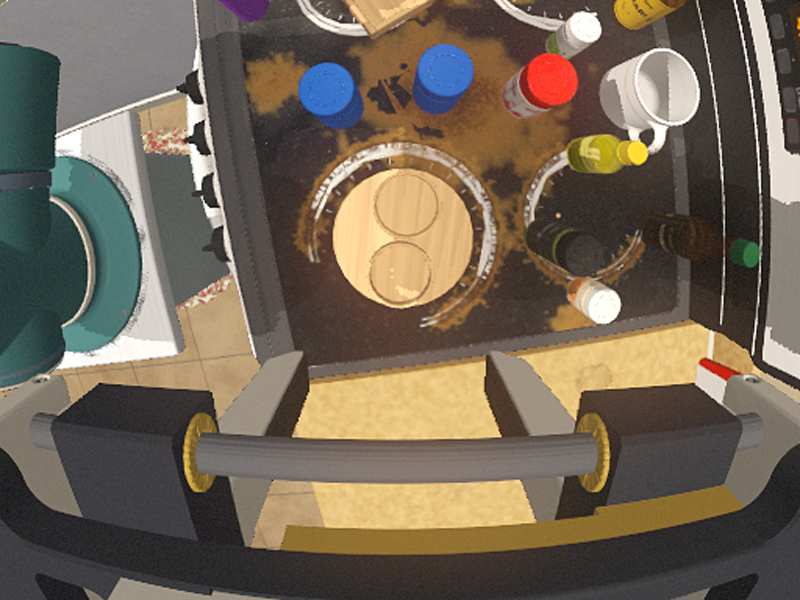

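The wrist view shows the wells at (406,204) and (400,273) and the disc at about (403,238). The stout cap top is at (551,79), slim at (585,29), squat at (602,304) and tall at about (588,254).

```bash
cat >> h.py <<'E'
def wcast(m,uv800,z):
    K=m["mtx"]; u=(np.atleast_2d(uv800)*.64-[K[0,2],K[1,2]])/K[0,0]; r=np.linalg.norm(u,axis=1)
    d=np.c_[u*(np.sin(r)/r)[:,None],np.cos(r)]@m["attitude"].T; return (m["xyz"]+d*((z-m["xyz"][2])/d[:,2])[:,None])[:,:2]
E
python3 - <<'E'
from h import *
m=np.load("pics/w1m.npy",allow_pickle=True).item()
w=wcast(m,[[406,204],[400.5,273],[375,204],[438,204],[406,170],[406,237]],.024); print(w,w[:2].mean(0),np.degrees(np.arctan2(*(w[0]-w[1])[::-1])),np.linalg.norm(w[0]-w[1]))
d=wcast(m,[[403,238],[333,238],[473,238],[403,168],[403,308]],.006); print("disc",d)
for n,p,z in (("stout",[551,79],.11),("slim",[585,29],.089),("squat",[602,304],.071),("tall",[588,254],.128),("oil",[633,154],.146)): print(n,wcast(m,p,z))
go(.611,.086,.33)
E
```

```text
[[ 0.4651 -0.02  ]
 [ 0.4487 -0.0927]
 [ 0.4329 -0.0152]
 [ 0.4985 -0.0246]
 [ 0.4702  0.0156]
 [ 0.4601 -0.0548]] [ 0.4569 -0.0564] 77.33034510163377 0.07456615227071228
disc [[ 0.4567 -0.0578]
 [ 0.3801 -0.0462]
 [ 0.5338 -0.0684]
 [ 0.4677  0.0184]
 [ 0.4454 -0.1373]]
stout [[0.6088 0.0832]]
slim [[0.6615 0.1376]]
squat [[ 0.6575 -0.1451]]
tall [[ 0.6194 -0.0764]]
oil [[0.6632 0.0098]]
mm [165.7 139.   -0.2] t 1.4
```

Request:
drive_tool(
  translation=[
    [33,28,0],
    [66,56,10],
    [99,84,20],
    [132,112,30],
    [163,139,40],
  ],
  dr=[
    [0,0,0],
    [0,0,0],
    [0,0,0],
    [0,0,0],
    [0,0,0],
  ],
  jaw=[0.75,0.75,0.75,0.75,0.75],
)

```text
time: 1.82
tcp_pos: [0.6032, 0.0701, 0.2913]
tool_rot: [[0.145, 0.989, -0.0], [0.989, -0.145, -0.0], [-0.0, -0.0, -1.0]]
contact_force: [1.3, -1.5, 0.7]
gripper_width: 0.0695
gripper_force: 0.0
```

Request:
drive_tool(
  translation=[
    [0,0,15],
    [0,0,30],
    [0,0,70],
    [0,0,100],
    [0,0,130],
  ],
  dr=[
    [0,0,0],
    [0,0,0],
    [0,0,0],
    [0,0,0],
    [0,0,0],
  ],
  jaw=[0.75,0.75,0.75,0.75,0.75],
)

```text
time: 2.23
tcp_pos: [0.6009, 0.0674, 0.1603]
tool_rot: [[0.146, 0.989, -0.0], [0.989, -0.146, -0.0], [-0.0, -0.0, -1.0]]
contact_force: [0.5, 0.1, -0.1]
gripper_width: 0.0696
gripper_force: 0.0
```

Run:
```python
from h import *
go(.610,.084,.083,81.6)
s=ctrl.observe(); m=ctrl.camera_model("wrist"); im=ctrl.read_camera("wrist"); np.save("pics/w2m.npy",m,allow_pickle=True)
cv2.imwrite("pics/w2.png",cv2.resize(im[:,:,::-1],(800,600),interpolation=2)); print(s["tcp_pos"])
```

```text
mm [17.8  6.6 77.3] dr [-0.  0. -0.] t 2.2
[0.6009 0.0674 0.1603]
```

View pics/w2.png

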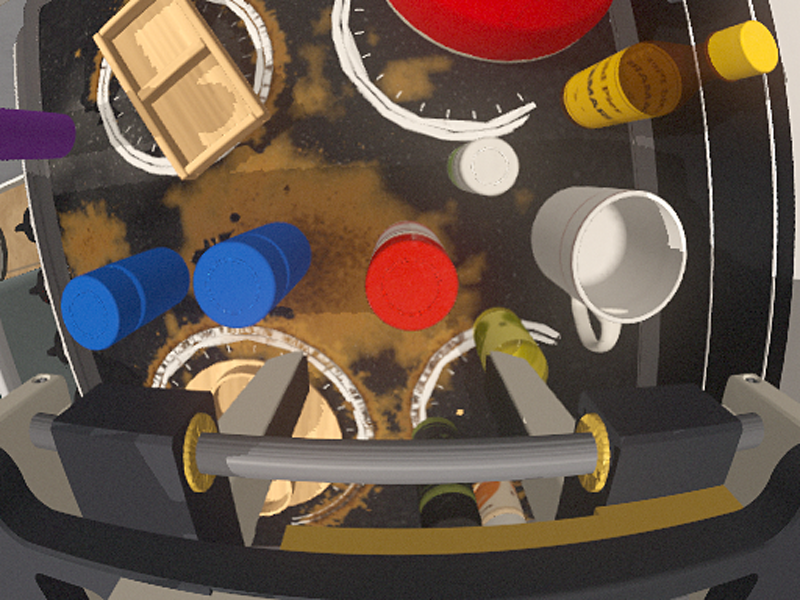

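The view shows the stout cap centre at (411,283), the slim cap at (491,167) and tray corners at (94,37), (184,178), (268,111).

Run:
```python
from h import *
m=np.load("pics/w2m.npy",allow_pickle=True).item()
st=wcast(m,[411,283],.11)[0]; print("stout",st,"slim",wcast(m,[491,167],.089),"oilcap")
t=wcast(m,[[94,37],[184,178],[268,111]],.024); L=t[1]-t[0]; W=t[2]-t[1]
print(t,np.linalg.norm(L),np.linalg.norm(W),np.degrees(np.arctan2(-L[1],-L[0])),np.degrees(np.arctan2(W[1],W[0])),"centre",(t[0]+t[2])/2)
print("amber foot/top",wcast(m,[625,90],.15),wcast(m,[740,50],.25),"kettle edge",wcast(m,[500,60],.03), "mug top",wcast(m,[630,255],.094))
go(st[0],st[1],.083)
```

```text
stout [0.6111 0.0863] slim [[0.664  0.1403]] oilcap
[[0.3912 0.307 ]
 [0.4584 0.1697]
 [0.5303 0.2031]] 0.15296301225587824 0.07931927001922191 116.07827834182659 24.97794909132872 centre [0.4608 0.2551]
amber foot/top [[0.7195 0.1711]] [[0.7018 0.1678]] kettle edge [[0.6934 0.2141]] mug top [[0.7439 0.0815]]
mm [20.7  9.6 70.8] t 2.3
```

Request:
drive_tool(
  translation=[
    [20,9,0],
    [20,9,15],
    [20,9,35],
    [20,9,55],
    [20,9,70],
  ],
  dr=[
    [0,0,0],
    [0,0,0],
    [0,0,0],
    [0,0,0],
    [0,0,0],
  ],
  jaw=[0.75,0.75,0.75,0.75,0.75],
)

```text
time: 2.7
tcp_pos: [0.6131, 0.086, 0.0911]
tool_rot: [[0.146, 0.989, -0.0], [0.989, -0.146, -0.0], [-0.0, -0.0, -1.0]]
contact_force: [-0.8, 0.4, 0.1]
gripper_width: 0.0696
gripper_force: 0.0
```

Request:
drive_tool(
  translation=[
    [0,0,0],
    [0,0,0],
    [0,0,0],
    [0,0,0],
    [0,0,0],
  ],
  dr=[
    [0,0,0],
    [0,0,0],
    [0,0,0],
    [0,0,0],
    [0,0,0],
  ],
  jaw=[0.45,0.45,0.45,0.45,0.45],
)

```text
time: 3.12
tcp_pos: [0.6143, 0.0868, 0.0933]
tool_rot: [[0.145, 0.989, 0.002], [0.989, -0.145, 0.0], [0.0, 0.002, -1.0]]
contact_force: [0.4, 0.2, -0.5]
gripper_width: 0.0432
gripper_force: 0.0
```

Run:
```python
from h import *
m=ctrl.camera_model("wrist"); im=ctrl.read_camera("wrist"); s=ctrl.observe(); np.save("pics/w3m.npy",m,allow_pickle=True)
a=cv2.resize(im[:,:,::-1],(600,450),interpolation=2)
b=ctrl.read_camera("scene")[140:280,220:380][:,:,::-1]
cv2.imwrite("pics/w3.png",a); cv2.imwrite("pics/s3.png",cv2.resize(b,None,fx=4,fy=4,interpolation=2)); print(s)
```

```text
{'time': 3.1667, 'qpos': array([0.0993, 0.0457, 1.6907, 0.    , 1.4039, 0.2453]), 'joint_velocities': array([ 0.0012,  0.0018,  0.0033, -0.0006, -0.0033, -0.0003]), 'effort': array([ -0.0789, -63.9866, -60.0912,   0.0765,   0.0022,  -0.0024]), 'tcp_pos': array([0.6142, 0.0869, 0.0931]), 'tool_rot': array([[ 0.1455,  0.9894,  0.0013],
       [ 0.9894, -0.1455,  0.0001],
       [ 0.0003,  0.0013, -1.    ]]), 'contact_force': array([ 0.5864,  0.598 , -0.2281]), 'wrist_torque': array([-0.059 , -0.0818, -0.0333]), 'gripper_force': 0.0, 'gripper_width': 0.04238847154615812}
```

View pics/s3.png

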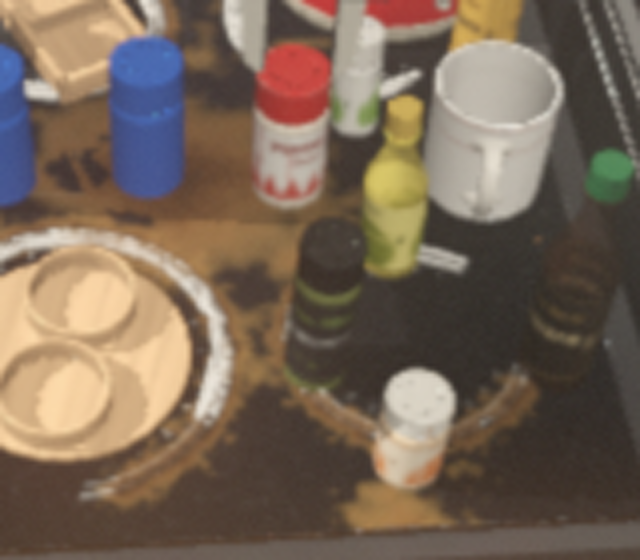

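Run:
```python
from h import *
s=ctrl.observe(); T=s["tcp_pos"]; y=s["tool_rot"][:,1]
for n,p in (("tcp",T),("tipL",T-y*.021-[0,0,.014]),("tipR",T+y*.021-[0,0,.014]),("captop stout .611,.086",np.array([.611,.086,.11])),("stout foot",np.array([.611,.086,0]))):
    print(n,(proj("scene",p)-[220,140])*4)
```

```text
tcp [[294.9762  86.6917]]
tipL [[262.3347  99.8449]]
tipR [[325.4524 103.5688]]
captop stout .611,.086 [[291.7436  68.9819]]
stout foot [[283.6069 182.022 ]]
```

View pics/w3.png

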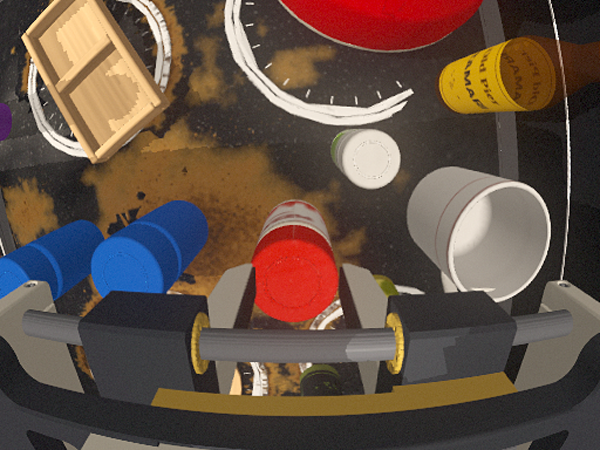

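Run:
```python
from h import *
m=ctrl.camera_model("wrist"); s=ctrl.observe(); T=s["tcp_pos"]; R=s["tool_rot"]
def wproj(p):
    c=(np.atleast_2d(p)-m["xyz"])@m["attitude"]; t=np.arctan2(np.linalg.norm(c[:,:2],axis=1),c[:,2]); u=c[:,:2]/np.linalg.norm(c[:,:2],axis=1)[:,None]*t[:,None]
    return (u*m["mtx"][0,0]+m["mtx"][:2,2])/.64
for g in (.035,.021): print(g,wproj([T+R@[x,sy*g,.014] for x in (7.5e-3,0,-7.5e-3) for sy in (-1,1)]))
print("tri of finger tips seen at 800px w1 (300,352),(490,352) relative")
im=ctrl.read_camera("scene")[130:190,265:325][:,:,::-1]
cv2.imwrite("pics/s4.png",cv2.resize(im,None,fx=9,fy=9,interpolation=cv2.INTER_CUBIC))
```

```text
0.035 [[320.3659 328.2718]
 [473.8137 328.3852]
 [321.177  343.6643]
 [472.9501 343.7674]
 [322.0227 358.6855]
 [472.0515 358.7788]]
0.021 [[350.8087 328.4386]
 [443.4155 328.5069]
 [351.293  343.9138]
 [442.877  343.9757]
 [351.7982 359.0111]
 [442.3172 359.0672]]
tri of finger tips seen at 800px w1 (300,352),(490,352) relative
```

View pics/s4.png

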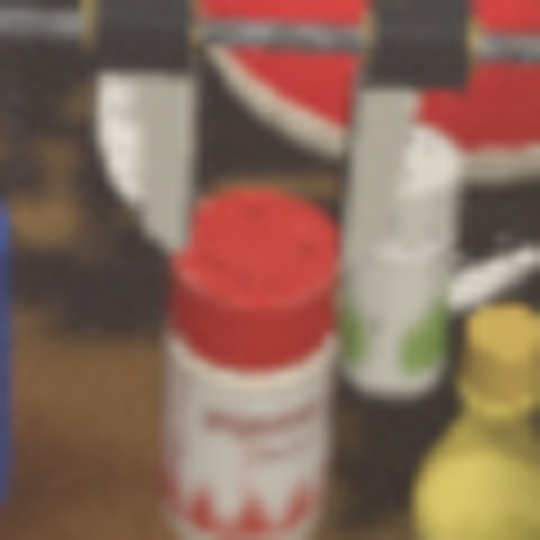

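The scene crop shows the fingers flanking the red cap, with the tips alongside it. I'll check the centring once, then lower a little and close further.

Run:
```python
from h import *
m=np.load("pics/w3m.npy",allow_pickle=True).item()
print(wcast(m,[393,367],.11)); go(.611,.086,.083,81.6)
```

```text
[[0.6129 0.0889]]
mm [-1.3 -2.9  9.6] dr [ 0.001 -0.     0.001] t 3.3
```

Request:
drive_tool(
  translation=[
    [0,0,0],
    [0,0,0],
    [0,0,0],
    [0,0,8],
    [0,0,15],
  ],
  dr=[
    [0,0,0],
    [0,0,0],
    [0,0,0],
    [0,0,0],
    [0,0,0],
  ],
  jaw=[0.75,0.75,0.75,0.75,0.75],
)

```text
time: 3.68
tcp_pos: [0.6139, 0.0869, 0.0766]
tool_rot: [[0.145, 0.989, 0.0], [0.989, -0.145, 0.0], [0.0, 0.0, -1.0]]
contact_force: [-0.4, 0.1, -0.7]
gripper_width: 0.0684
gripper_force: 0.0
```

Request:
drive_tool(
  translation=[
    [0,0,0],
    [0,0,0],
    [0,0,0],
    [0,0,0],
    [0,0,0],
  ],
  dr=[
    [0,0,0],
    [0,0,0],
    [0,0,0],
    [0,0,0],
    [0,0,0],
  ],
  jaw=[0.3,0.3,0.3,0.3,0.3],
)

```text
time: 4.1
tcp_pos: [0.6139, 0.0868, 0.0773]
tool_rot: [[0.145, 0.989, 0.0], [0.989, -0.145, 0.0], [0.0, 0.0, -1.0]]
contact_force: [0.2, -0.4, -0.8]
gripper_width: 0.0478
gripper_force: 14.9
```

Request:
drive_tool(
  translation=[
    [0,0,-10],
    [0,0,-35],
    [0,0,-70],
    [0,0,-110],
    [0,0,-150],
  ],
  dr=[
    [0,0,0],
    [0,0,0],
    [0,0,0],
    [0,0,0],
    [0,0,0],
  ],
  jaw=[0.3,0.3,0.3,0.3,0.3],
  grip_force=20,
)

```text
time: 4.52
tcp_pos: [0.6133, 0.0868, 0.2295]
tool_rot: [[0.145, 0.989, -0.0], [0.989, -0.145, -0.0], [-0.0, -0.0, -1.0]]
contact_force: [0.6, -0.1, -0.8]
gripper_width: 0.0475
gripper_force: 19.9
```

Run:
```python
from h import *
go(.465,-.021,.225,77.3); print(ctrl.observe()["gripper_force"],ctrl.observe()["contact_force"])
m=ctrl.camera_model("wrist"); im=ctrl.read_camera("wrist"); 
np.save("pics/w5m.npy",m,allow_pickle=True)
b=ctrl.read_camera("scene")[100:280,200:380][:,:,::-1]
cv2.imwrite("pics/s5.png",np.hstack([cv2.resize(im[:,:,::-1],(533,400)),cv2.resize(b,(267,400),interpolation=2)]))
```

```text
mm [-128.2 -131.1    4.5] dr [-0.     0.     0.076] t 4.5
19.918031056586187 [ 0.5956 -0.1436 -0.829 ]
```

View pics/s5.png

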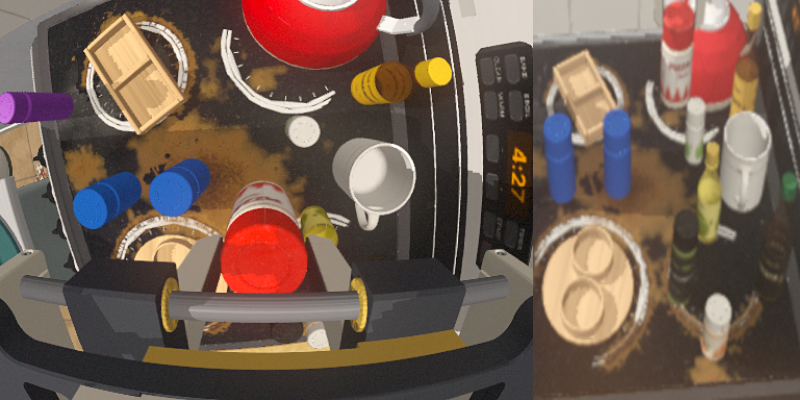

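The stout jar is lifted and upright. Now I carry it to the upper well.

Request:
drive_tool(
  translation=[
    [-20,-20,0],
    [-52,-53,0],
    [-85,-87,2],
    [-112,-115,4],
    [-128,-131,4],
  ],
  dr=[
    [0,0,0.02],
    [0,0,0.04],
    [0,0,0.06],
    [0,0,0.076],
    [0,0,0.076],
  ],
  jaw=[0.3,0.3,0.3,0.3,0.3],
)

```text
time: 5.03
tcp_pos: [0.4632, -0.0218, 0.2231]
tool_rot: [[0.221, 0.975, 0.0], [0.975, -0.221, -0.0], [-0.0, 0.0, -1.0]]
contact_force: [0.2, -0.4, -0.4]
gripper_width: 0.0482
gripper_force: 19.9
```

Request:
drive_tool(
  translation=[
    [0,0,0],
    [0,0,25],
    [0,0,55],
    [0,0,85],
    [0,0,105],
  ],
  dr=[
    [0,0,0],
    [0,0,0],
    [0,0,0],
    [0,0,0],
    [0,0,0],
  ],
  jaw=[0.3,0.3,0.3,0.3,0.3],
)

```text
time: 5.45
tcp_pos: [0.465, -0.0205, 0.1158]
tool_rot: [[0.22, 0.975, -0.001], [0.975, -0.22, 0.0], [-0.0, -0.001, -1.0]]
contact_force: [-1.3, -0.6, -1.4]
gripper_width: 0.0478
gripper_force: 19.9
```

Run:
```python
from h import *
ctrl.read_camera("top")
go(.465,-.021,.084,77.3)
b=ctrl.read_camera("scene")[180:280,190:300][:,:,::-1]
cv2.imwrite("pics/s6.png",cv2.resize(b,None,fx=5,fy=5,interpolation=2))
```

```text
mm [-0.3  1.4 28.5] dr [-0.005  0.001 -0.   ] t 5.5
```

View pics/s6.png

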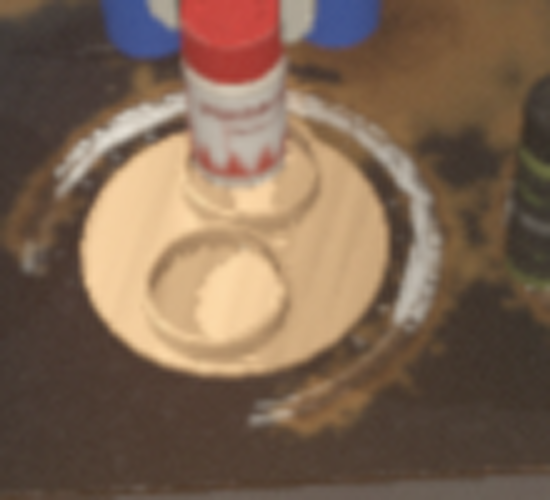

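The jar hangs over the upper well: foot centre at about (237,168) in the crop, well rim centre at about (252,178).

Run:
```python
from h import *
f=lambda p:np.array(p)/5.+[190,180]-.4
print("foot",cast("scene",f([237,168]),.038),"well",cast("scene",f([252,178]),.024),"well-",cast("scene",f([217,291]),.024))
go(.465,-.021,.084)
```

```text
foot [[ 0.4599 -0.0336]] well [[ 0.4668 -0.0295]] well- [[ 0.4484 -0.0985]]
mm [-0.4  1.  31.2] t 5.5
```

Run:
```python
from h import *
f=lambda p:np.array(p)/5.+[190,180]-.4
print("foot",cast("scene",f([237,147]),.038),"well",cast("scene",f([252,172]),.024),"well-",cast("scene",f([218,284]),.024))
o=[ [.465,-.021,.024],[.448,-.095,.024],[.465,-.021,.038]]
c=[[.465+.0365*np.cos(a),-.021+.0365*np.sin(a),.024] for a in np.linspace(0,6.28,60)]
q=(proj("scene",c)-[190,180]+.4)*5; print("pred outer ring",q.min(0),q.max(0))
c=[[.465+.025*np.cos(a),-.021+.025*np.sin(a),.038] for a in np.linspace(0,6.28,60)]
q=(proj("scene",c)-[190,180]+.4)*5; print("pred foot",q.min(0),q.max(0))
c=[[.448+.0365*np.cos(a),-.095+.0365*np.sin(a),.024] for a in np.linspace(0,6.28,60)]
q=(proj("scene",c)-[190,180]+.4)*5; print("pred lower ring",q.min(0),q.max(0))
```

```text
foot [[ 0.46   -0.0199]] well [[ 0.4669 -0.0256]] well- [[ 0.4489 -0.0943]]
pred outer ring [177.4113 110.6127] [318.7802 222.1246]
pred foot [197.8336 110.467 ] [295.6577 187.0737]
pred lower ring [141.7347 225.1784] [290.3188 348.2073]
```

The observed edges put the foot about 5 mm short in x. I shift it and go down gently.

Request:
drive_tool(
  translation=[
    [-2,5,0],
    [-2,5,8],
    [-2,5,15],
    [-2,5,22],
    [-2,5,28],
  ],
  dr=[
    [0,0,0],
    [0,0,0],
    [0,0,0],
    [0,0,0],
    [0,0,0],
  ],
  jaw=[0.3,0.3,0.3,0.3,0.3],
)

```text
time: 5.97
tcp_pos: [0.4701, -0.0238, 0.0897]
tool_rot: [[0.22, 0.975, 0.0], [0.975, -0.22, 0.0], [0.0, 0.0, -1.0]]
contact_force: [-0.4, -0.0, -1.6]
gripper_width: 0.0482
gripper_force: 19.9
```

Request:
drive_tool(
  translation=[
    [0,0,1],
    [0,0,2],
    [0,0,3],
    [0,0,3],
    [0,0,3],
  ],
  dr=[
    [0,0,0],
    [0,0,0],
    [0,0,0],
    [0,0,0],
    [0,0,0],
  ],
  jaw=[0.3,0.3,0.3,0.3,0.3],
)

```text
time: 6.38
tcp_pos: [0.4702, -0.0238, 0.0873]
tool_rot: [[0.22, 0.975, 0.0], [0.975, -0.22, -0.0], [0.0, 0.0, -1.0]]
contact_force: [-0.8, 1.1, -1.3]
gripper_width: 0.0478
gripper_force: 19.9
```

Request:
drive_tool(
  translation=[
    [0,0,1],
    [0,0,2],
    [0,0,3],
    [0,0,4],
    [0,0,4],
  ],
  dr=[
    [0,0,0],
    [0,0,0],
    [0,0,0],
    [0,0,0],
    [0,0,0],
  ],
  jaw=[0.3,0.3,0.3,0.3,0.3],
)

```text
time: 6.8
tcp_pos: [0.4702, -0.0238, 0.0832]
tool_rot: [[0.22, 0.975, 0.0], [0.975, -0.22, -0.0], [0.0, 0.0, -1.0]]
contact_force: [0.1, 0.3, 0.8]
gripper_width: 0.0482
gripper_force: 20.0
```

Request:
drive_tool(
  translation=[
    [0,0,1],
    [0,0,1],
    [0,0,1],
    [0,0,1],
    [0,0,1],
  ],
  dr=[
    [0,0,0],
    [0,0,0],
    [0,0,0],
    [0,0,0],
    [0,0,0],
  ],
  jaw=[0.3,0.6,0.75,0.75,0.75],
)

```text
time: 7.22
tcp_pos: [0.47, -0.0238, 0.0819]
tool_rot: [[0.22, 0.975, -0.0], [0.975, -0.22, 0.0], [-0.0, -0.0, -1.0]]
contact_force: [-0.7, -0.3, -0.3]
gripper_width: 0.068
gripper_force: 0.0
```

Request:
drive_tool(
  translation=[
    [0,0,-20],
    [0,0,-55],
    [0,0,-95],
    [0,0,-130],
    [0,0,-150],
  ],
  dr=[
    [0,0,0],
    [0,0,0],
    [0,0,0],
    [0,0,0],
    [0,0,0],
  ],
  jaw=[0.75,0.75,0.75,0.75,0.75],
)

```text
time: 7.63
tcp_pos: [0.4706, -0.0238, 0.2363]
tool_rot: [[0.22, 0.975, 0.004], [0.975, -0.22, -0.0], [0.0, 0.004, -1.0]]
contact_force: [-0.3, -0.3, 0.1]
gripper_width: 0.0698
gripper_force: 0.0
```

Run:
```python
from h import *
sc=ctrl.read_camera("scene"); tp=ctrl.read_camera("top")
a=sc[160:280,190:310][:,:,::-1]; b=tp[190:280,240:340][:,:,::-1]
cv2.imwrite("pics/s7.png",np.hstack([cv2.resize(a,(400,400),interpolation=2),cv2.resize(b,(400,400),interpolation=2)]))
c=blob(tp,(0,150,60),(10,255,255),(400,300,530,430)); p=cast("top",c,.116); print("stout cap",(p.min(0)+p.max(0))/2,p.max(0)-p.min(0))
c=blob(sc,(0,150,60),(10,255,255),(300,260,480,400)); print(c.min(0),c.max(0))
go(.664,.142,.235); go(.664,.142,.235,115)
```

```text
Traceback (most recent call last):
  File "h.py", line 16, in blob
    c=max(cv2.findContours(W,0,cv2.CHAIN_APPROX_NONE)[0],key=cv2.contourArea); return c[:,0]
ValueError: max() iterable argument is empty
```

View pics/s7.png

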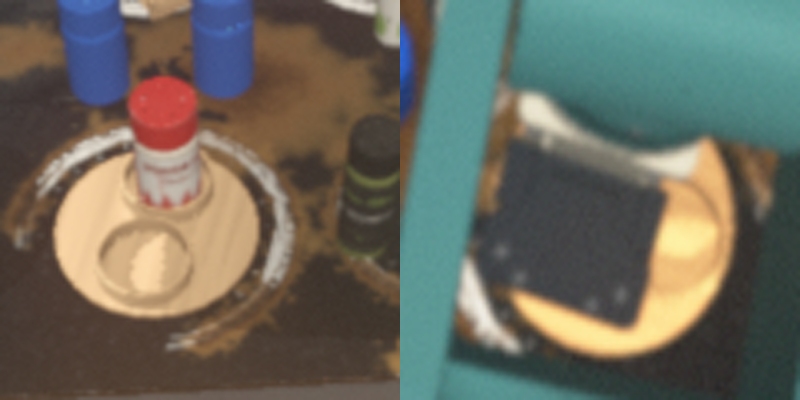

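The stout jar stands upright in the upper well. Before the slim jar I need the heights of the obstacles round it (kettle and amber bottle).

Run:
```python
from h import *
def tri(a,b):
    o1,d1=ray("top",np.array(a)*.64); o2,d2=ray("scene",np.array(b)*.64); d1,d2=d1[0],d2[0]
    t=np.linalg.lstsq(np.c_[d1,-d2],o2-o1,rcond=None)[0]; p,q=o1+t[0]*d1,o2+t[1]*d2; return (p+q)/2,np.linalg.norm(p-q).round(3)
print("knob",tri([240,170],[498,148])); print("handle apex",tri([240,140],[490,104]),tri([215,165],[470,110])); print("amber cap",tri([321,130],[546,163]))
print("amber foot",cast("top",np.array([333,187])*.64,.01),"kettle rim left/right/bottom",cast("top",np.array([[205,200],[311,200],[258,252]])*.64,.04))
sc=ctrl.read_camera("scene"); c=blob(sc,(0,150,60),(10,255,255),(300,220,480,400)); print("cap box",c.min(0),c.max(0))
q=[]
for a in np.linspace(0,6.28,40):
    for z in (.116,.088): q.append([.465+.025*np.cos(a),-.021+.025*np.sin(a),z])
q=proj("scene",q); print("pred",q.min(0),q.max(0))
```

```text
knob (array([0.7093, 0.3069, 0.1442]), np.float64(0.003))
handle apex (array([0.6901, 0.2759, 0.2618]), np.float64(0.027)) (array([0.6642, 0.314 , 0.2283]), np.float64(0.029))
amber cap (array([0.7641, 0.1849, 0.1964]), np.float64(0.002))
amber foot [[0.7517 0.1823]] kettle rim left/right/bottom [[0.6944 0.3877]
 [0.713  0.2119]
 [0.6144 0.2867]]
cap box [229 183] [248 204]
pred [226.9231 181.364 ] [248.0753 204.4244]
```

Request:
drive_tool(
  translation=[
    [25,18,0],
    [55,41,0],
    [85,64,0],
    [118,88,0],
    [150,112,0],
  ],
  dr=[
    [0,0,0.08],
    [0,0,0.16],
    [0,0,0.24],
    [0,0,0.32],
    [0,0,0.39],
  ],
  jaw=[0.58,0.58,0.58,0.58,0.58],
)

```text
time: 8.2
tcp_pos: [0.6131, 0.0994, 0.23]
tool_rot: [[0.578, 0.816, -0.002], [0.816, -0.578, -0.0], [-0.001, -0.002, -1.0]]
contact_force: [0.8, -0.3, 1.1]
gripper_width: 0.054
gripper_force: 0.0
```

```bash
python3 -c "
from h import *
ctrl.read_camera('top');ctrl.read_camera('top')
go(.663,.141,.165,55)"
```

```text
mm [61.1 17.1 62.3] dr [-0.004  0.003 -0.002] t 8.3
```

Request:
drive_tool(
  translation=[
    [25,8,0],
    [50,14,10],
    [61,17,30],
    [61,17,50],
    [61,17,62],
  ],
  dr=[
    [0,0,0],
    [0,0,0],
    [0,0,0],
    [0,0,0],
    [0,0,0],
  ],
  jaw=[0.58,0.58,0.58,0.58,0.58],
)

```text
time: 8.72
tcp_pos: [0.6602, 0.1379, 0.1658]
tool_rot: [[0.574, 0.819, -0.004], [0.819, -0.574, -0.001], [-0.003, -0.003, -1.0]]
contact_force: [-0.5, -0.1, -0.6]
gripper_width: 0.0535
gripper_force: 0.0
```

Run:
```python
from h import *
ctrl.read_camera('top')
m=ctrl.camera_model("wrist"); im=ctrl.read_camera("wrist"); hsv=cv2.cvtColor(im,cv2.COLOR_RGB2HSV)
K=m["mtx"]
def wproj(p):
    c=(np.atleast_2d(p)-m["xyz"])@m["attitude"]; n=np.linalg.norm(c[:,:2],axis=1); t=np.arctan2(n,c[:,2]); return c[:,:2]/n[:,None]*t[:,None]*K[0,0]+K[:2,2]
pp=wproj([.663,.141,.089])[0]; print("pred cap px",pp)
u,v=pp.astype(int); M=cv2.inRange(hsv,(0,0,150),(180,45,255)); n,lab,st,ce=cv2.connectedComponentsWithStats(M)
i=lab[v,u]; print(i,st[i],ce[i]); print("cast",wcast(m,ce[i]/.64,.089))
go(.663,.141,.055,55)
cv2.imwrite("pics/w8.png",cv2.resize(im[:,:,::-1],(600,450)))
```

```text
pred cap px [255.2751 190.6334]
52 [ 238  161   36   46 1227] [255.335  185.5257]
cast [[0.6658 0.1449]]
mm [  5.2   1.  111.6] dr [-0.003  0.004 -0.001] t 8.8
```

Request:
drive_tool(
  translation=[
    [6,1,0],
    [6,1,15],
    [6,1,35],
    [6,1,55],
    [6,1,75],
  ],
  dr=[
    [0,0,0],
    [0,0,0],
    [0,0,0],
    [0,0,0],
    [0,0,0],
  ],
  jaw=[0.58,0.58,0.58,0.58,0.58],
)

```text
time: 9.23
tcp_pos: [0.6659, 0.1423, 0.095]
tool_rot: [[0.575, 0.818, 0.002], [0.818, -0.575, 0.0], [0.001, 0.001, -1.0]]
contact_force: [-0.6, -0.2, 0.0]
gripper_width: 0.0538
gripper_force: 0.0
```

Request:
drive_tool(
  translation=[
    [0,0,10],
    [0,0,20],
    [0,0,30],
    [0,0,36],
    [0,0,36],
  ],
  dr=[
    [0,0,0],
    [0,0,0],
    [0,0,0],
    [0,0,0],
    [0,0,0],
  ],
  jaw=[0.58,0.58,0.58,0.58,0.58],
)

```text
time: 9.65
tcp_pos: [0.6653, 0.1423, 0.0581]
tool_rot: [[0.575, 0.818, -0.001], [0.818, -0.575, -0.0], [-0.001, -0.001, -1.0]]
contact_force: [0.4, 0.7, -0.9]
gripper_width: 0.054
gripper_force: 0.0
```

Request:
drive_tool(
  translation=[
    [0,0,0],
    [0,0,0],
    [0,0,0],
    [0,0,0],
    [0,0,0],
  ],
  dr=[
    [0,0,0],
    [0,0,0],
    [0,0,0],
    [0,0,0],
    [0,0,0],
  ],
  jaw=[0.15,0.15,0.15,0.15,0.15],
)

```text
time: 10.07
tcp_pos: [0.6659, 0.1425, 0.0598]
tool_rot: [[0.574, 0.819, 0.001], [0.819, -0.574, 0.0], [0.001, 0.001, -1.0]]
contact_force: [0.1, -0.0, 2.8]
gripper_width: 0.0321
gripper_force: 20.0
```

Request:
drive_tool(
  translation=[
    [0,0,-8],
    [0,0,-25],
    [0,0,-60],
    [0,0,-100],
    [0,0,-135],
  ],
  dr=[
    [0,0,0],
    [0,0,0],
    [0,0,0],
    [0,0,0],
    [0,0,0],
  ],
  jaw=[0.15,0.15,0.15,0.15,0.15],
)

```text
time: 10.48
tcp_pos: [0.6653, 0.1423, 0.1968]
tool_rot: [[0.575, 0.818, 0.0], [0.818, -0.575, 0.0], [0.0, 0.0, -1.0]]
contact_force: [0.1, 0.6, 0.2]
gripper_width: 0.032
gripper_force: 20.0
```

Run:
```python
from h import *
ctrl.read_camera('top')
s=ctrl.observe(); print(s["gripper_width"],s["gripper_force"],s["contact_force"])
c,q=np.cos(np.radians(115.7)),np.sin(np.radians(115.7))
for k in (1,-1): print("bay",k,.458+k*.038*c,.255+k*.038*q)
go(.4745,.2207,.205,115.7); go(.4415,.289,.205,115.7)
```

```text
0.031918570797490504 19.991427320464936 [ 0.1942 -0.4474  6.5439]
bay 1 0.4415209547856733 0.2892409268102395
bay -1 0.4744790452143267 0.2207590731897605
mm [ -46.8 -202.5   -1.5] dr [ 0.009 -0.002 -1.061] t 10.5
mm [  -9.9 -268.8   -1.7] dr [ 0.009 -0.002 -1.061] t 10.5
```

Request:
drive_tool(
  translation=[
    [0,-15,0],
    [-7,-45,-2],
    [-14,-78,-5],
    [-22,-110,-8],
    [-30,-140,-8],
  ],
  dr=[
    [0,0,-0.1],
    [0,0,-0.2],
    [0,0,-0.3],
    [0,0,-0.41],
    [0,0,-0.53],
  ],
  jaw=[0.15,0.15,0.15,0.15,0.15],
)

```text
time: 10.95
tcp_pos: [0.5323, 0.1987, 0.2028]
tool_rot: [[0.077, 0.997, 0.001], [0.997, -0.077, 0.0], [0.0, 0.001, -1.0]]
contact_force: [-0.3, 0.4, -0.5]
gripper_width: 0.032
gripper_force: 20.0
```

Run:
```python
from h import *
ctrl.read_camera('top');ctrl.read_camera('top')
s=ctrl.observe(); print(s["gripper_width"],s["gripper_force"],s["contact_force"])
go(.4745,.2207,.205,115.7)
```

```text
0.03230842927624375 19.98731773786858 [0.0313 0.5224 0.0117]
mm [ 16.9 -58.   -1.6] dr [ 0.001 -0.001 -0.524] t 11.1
```

Request:
drive_tool(
  translation=[
    [4,-13,0],
    [9,-30,0],
    [14,-48,0],
    [17,-58,0],
    [17,-58,0],
  ],
  dr=[
    [0,0,-0.1],
    [0,0,-0.2],
    [0,0,-0.31],
    [0,0,-0.42],
    [0,0,-0.524],
  ],
  jaw=[0.15,0.15,0.15,0.15,0.15],
)

```text
time: 11.47
tcp_pos: [0.4764, 0.2204, 0.2027]
tool_rot: [[-0.432, 0.902, 0.001], [0.902, 0.432, 0.0], [0.0, 0.001, -1.0]]
contact_force: [-0.3, -0.0, 0.0]
gripper_width: 0.0321
gripper_force: 20.0
```

Request:
drive_tool(
  translation=[
    [0,0,10],
    [0,0,35],
    [0,0,65],
    [0,0,90],
    [0,0,105],
  ],
  dr=[
    [0,0,0],
    [0,0,0],
    [0,0,0],
    [0,0,0],
    [0,0,0],
  ],
  jaw=[0.15,0.15,0.15,0.15,0.15],
)

```text
time: 11.88
tcp_pos: [0.4767, 0.2191, 0.0934]
tool_rot: [[-0.423, 0.906, -0.003], [0.906, 0.423, -0.001], [0.0, -0.003, -1.0]]
contact_force: [0.1, -0.2, -0.2]
gripper_width: 0.0325
gripper_force: 20.0
```

Run:
```python
from h import *
ctrl.read_camera('top')
go(.4745,.2207,.066,115.7); s=ctrl.observe(); print(s["tcp_pos"],s["gripper_width"],s["contact_force"])
b=ctrl.read_camera("scene")[115:195,190:280][:,:,::-1]
cv2.imwrite("pics/s9.png",cv2.resize(b,None,fx=6,fy=6,interpolation=2))
z0=s["tcp_pos"][2]-.0597
q=[[.4745+.017*np.cos(a),.2207+.017*np.sin(a),z0] for a in np.linspace(0,6.28,40)]; q=(proj("scene",q)-[190,115])*6; print("pred foot",q.min(0),q.max(0),z0)
R=lambda x,y:[.458+x*np.cos(.449)-y*np.sin(.449),.255+x*np.sin(.449)+y*np.cos(.449),.024]
print("pred tray corners",(proj("scene",[R(.04,.078),R(.04,-.078),R(-.04,-.078),R(-.04,.078)])-[190,115])*6)
```

```text
mm [ 2.3 -0.4 25.3] dr [-0.006 -0.    -0.012] t 11.9
[0.4759 0.2188 0.0913] 0.03191467493426722 [-0.4822 -1.2735 -4.9593]
pred foot [271.2003 167.5209] [339.8767 214.2002] 0.03159585834800219
pred tray corners [[274.6376  46.5006]
 [415.4188 223.0864]
 [269.6826 279.0158]
 [136.718   94.8147]]
```

View pics/s9.png

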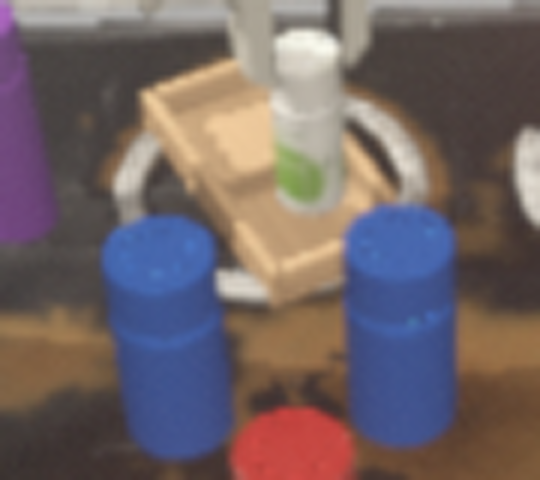

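The jar hangs inside the lower-right bay, with foot edges (277–342, bottom 213) matching the prediction. I lower it.

Request:
drive_tool(
  translation=[
    [2,0,4],
    [2,0,9],
    [2,0,14],
    [2,0,18],
    [2,0,21],
  ],
  dr=[
    [0,0,0],
    [0,0,0],
    [0,0,0],
    [0,0,0],
    [0,0,0],
  ],
  jaw=[0.15,0.15,0.15,0.15,0.15],
)

```text
time: 12.4
tcp_pos: [0.4766, 0.2218, 0.076]
tool_rot: [[-0.427, 0.904, 0.0], [0.904, 0.427, 0.0], [-0.0, 0.0, -1.0]]
contact_force: [0.0, 0.1, -0.7]
gripper_width: 0.0325
gripper_force: 20.0
```

Request:
drive_tool(
  translation=[
    [0,0,1],
    [0,0,2],
    [0,0,2],
    [0,0,2],
    [0,0,2],
  ],
  dr=[
    [0,0,0],
    [0,0,0],
    [0,0,0],
    [0,0,0],
    [0,0,0],
  ],
  jaw=[0.15,0.15,0.15,0.15,0.15],
)

```text
time: 12.82
tcp_pos: [0.4766, 0.2218, 0.0743]
tool_rot: [[-0.428, 0.904, 0.0], [0.904, 0.428, 0.0], [0.0, 0.0, -1.0]]
contact_force: [0.7, 0.7, -0.4]
gripper_width: 0.0321
gripper_force: 20.0
```

Request:
drive_tool(
  translation=[
    [0,0,2],
    [0,0,4],
    [0,0,6],
    [0,0,7],
    [0,0,8],
  ],
  dr=[
    [0,0,0],
    [0,0,0],
    [0,0,0],
    [0,0,0],
    [0,0,0],
  ],
  jaw=[0.15,0.15,0.15,0.15,0.15],
)

```text
time: 13.23
tcp_pos: [0.4764, 0.2217, 0.0658]
tool_rot: [[-0.428, 0.904, -0.0], [0.904, 0.428, -0.0], [-0.0, -0.0, -1.0]]
contact_force: [-0.7, -0.1, -0.6]
gripper_width: 0.0322
gripper_force: 20.0
```

Request:
drive_tool(
  translation=[
    [0,0,0],
    [0,0,0],
    [0,0,0],
    [0,0,1],
    [0,0,1],
  ],
  dr=[
    [0,0,0],
    [0,0,0],
    [0,0,0],
    [0,0,0],
    [0,0,0],
  ],
  jaw=[0.15,0.15,0.15,0.15,0.15],
)

```text
time: 13.65
tcp_pos: [0.4768, 0.2219, 0.0657]
tool_rot: [[-0.428, 0.904, 0.001], [0.904, 0.428, 0.0], [-0.0, 0.001, -1.0]]
contact_force: [-2.0, -0.6, 4.6]
gripper_width: 0.032
gripper_force: 20.0
```

Contact. Release and rise.

Request:
drive_tool(
  translation=[
    [0,0,0],
    [0,0,0],
    [0,0,0],
    [0,0,0],
    [0,0,0],
  ],
  dr=[
    [0,0,0],
    [0,0,0],
    [0,0,0],
    [0,0,0],
    [0,0,0],
  ],
  jaw=[0.4,0.6,0.6,0.6,0.6],
)

```text
time: 14.07
tcp_pos: [0.4765, 0.2217, 0.065]
tool_rot: [[-0.428, 0.904, -0.0], [0.904, 0.428, -0.0], [-0.0, -0.0, -1.0]]
contact_force: [-0.2, -0.1, 0.3]
gripper_width: 0.0545
gripper_force: 0.0
```

Request:
drive_tool(
  translation=[
    [0,0,-20],
    [0,0,-55],
    [0,0,-95],
    [0,0,-135],
    [0,0,-170],
  ],
  dr=[
    [0,0,0],
    [0,0,0],
    [0,0,0],
    [0,0,0],
    [0,0,0],
  ],
  jaw=[0.6,0.6,0.6,0.65,0.65],
)

```text
time: 14.48
tcp_pos: [0.4763, 0.2217, 0.2378]
tool_rot: [[-0.428, 0.904, 0.001], [0.904, 0.428, 0.0], [-0.0, 0.001, -1.0]]
contact_force: [0.7, 0.3, 0.5]
gripper_width: 0.0604
gripper_force: 0.0
```

Run:
```python
from h import *
ctrl.read_camera('top')
s=ctrl.observe(); print(s["tcp_pos"],s["gripper_width"])
sc=ctrl.read_camera("scene"); c=blob(sc,(0,0,150),(180,45,255),(355,190,420,260)); print(c.min(0),c.max(0))
q=proj("scene",[[.476+.017*np.cos(a),.222+.017*np.sin(a),.095] for a in np.linspace(0,6.28,40)]); print("pred top",q.min(0),q.max(0))
go(.613,-.075,.24,100)
```

```text
[0.4778 0.2223 0.2448] 0.06046244386899077
[235 126] [260 156]
pred top [234.4288 126.0553] [246.3518 133.8267]
mm [-326.6   -5.1    1.5] dr [ 0.008 -0.001  0.267] t 14.6
```

Request:
drive_tool(
  translation=[
    [-25,0,0],
    [-62,0,0],
    [-102,0,0],
    [-142,-1,0],
    [-180,-2,0],
  ],
  dr=[
    [0,0,0],
    [0,0,0],
    [0,0,0],
    [0,0,0],
    [0,0,0],
  ],
  jaw=[0.68,0.68,0.68,0.68,0.68],
)

```text
time: 15.0
tcp_pos: [0.552, 0.0563, 0.2344]
tool_rot: [[-0.428, 0.904, -0.0], [0.904, 0.428, -0.0], [0.0, -0.0, -1.0]]
contact_force: [1.2, 0.0, 0.6]
gripper_width: 0.0637
gripper_force: 0.0
```

Run:
```python
from h import *
ctrl.read_camera('top')
go(.614,-.075,.17)
```

```text
mm [-140.     0.8   64.1] t 15.1
```

Request:
drive_tool(
  translation=[
    [-35,0,0],
    [-73,0,0],
    [-108,0,10],
    [-135,0,25],
    [-140,0,40],
  ],
  dr=[
    [0,0,0],
    [0,0,0],
    [0,0,0],
    [0,0,0],
    [0,0,0],
  ],
  jaw=[0.68,0.68,0.68,0.68,0.68],
)

```text
time: 15.47
tcp_pos: [0.6125, -0.0718, 0.1934]
tool_rot: [[-0.425, 0.905, -0.001], [0.905, 0.425, -0.001], [-0.0, -0.001, -1.0]]
contact_force: [0.9, -0.1, -0.6]
gripper_width: 0.0629
gripper_force: 0.0
```

Run:
```python
from h import *
ctrl.read_camera('top')
m=ctrl.camera_model("wrist"); im=ctrl.read_camera("wrist"); K=m["mtx"]
np.save("pics/w10m.npy",m,allow_pickle=True)
def wproj(p):
    c=(np.atleast_2d(p)-m["xyz"])@m["attitude"]; n=np.linalg.norm(c[:,:2],axis=1); t=np.arctan2(n,c[:,2]); return c[:,:2]/n[:,None]*t[:,None]*K[0,0]+K[:2,2]
pp=wproj([[.614,-.075,.128],[.659,-.145,.071],[.448,-.095,.024]]); print(pp/.64)
g=(255*(im/255.)**.5).astype(np.uint8); cv2.imwrite("pics/w10.png",cv2.resize(g[:,:,::-1],(800,600),interpolation=2))
go(.614,-.075,.09)
```

```text
[[398.3748 323.3612]
 [412.9554 405.9411]
 [200.4002 219.1732]]
mm [ -7.    1.  101.3] t 15.6
```

View pics/w10.png

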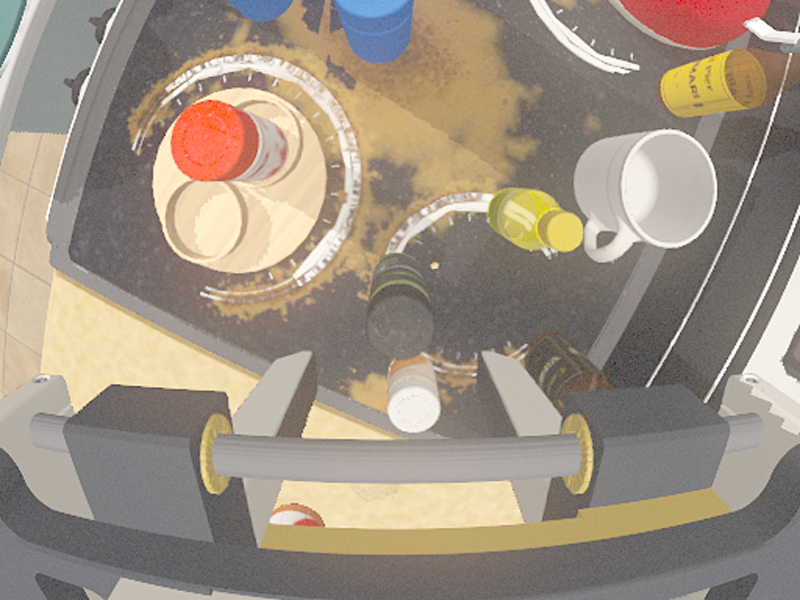

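The tall cap is at (401,322) and the squat cap at (413,411), matching the predictions. I check the green bottle's clearance quickly.

Run:
```python
from h import *
o1,d1=ray("top",np.array([503,152])*.64); o2,d2=ray("scene",np.array([582,287])*.64); d1,d2=d1[0],d2[0]
t=np.linalg.lstsq(np.c_[d1,-d2],o2-o1,rcond=None)[0]; print(o1+t[0]*d1,o2+t[1]*d2, cast("scene",np.array([563,350])*.64,.0))
go(.614,-.075,.09)
```

```text
[ 0.764  -0.0818  0.1811] [ 0.7652 -0.0817  0.1816] [[ 0.7764 -0.0583]]
mm [ -7.    1.  101.3] t 15.6
```

Request:
drive_tool(
  translation=[
    [-6,1,5],
    [-6,1,25],
    [-6,1,50],
    [-6,1,75],
    [-6,1,98],
  ],
  dr=[
    [0,0,0],
    [0,0,0],
    [0,0,0],
    [0,0,0],
    [0,0,0],
  ],
  jaw=[0.68,0.68,0.68,0.68,0.68],
)

```text
time: 15.98
tcp_pos: [0.6151, -0.0722, 0.0969]
tool_rot: [[-0.429, 0.903, 0.001], [0.903, 0.429, -0.0], [-0.001, 0.001, -1.0]]
contact_force: [0.3, 0.1, -0.4]
gripper_width: 0.0628
gripper_force: 0.0
```

Request:
drive_tool(
  translation=[
    [0,0,0],
    [0,0,0],
    [0,0,0],
    [0,0,0],
    [0,0,0],
  ],
  dr=[
    [0,0,0],
    [0,0,0],
    [0,0,0],
    [0,0,0],
    [0,0,0],
  ],
  jaw=[0.68,0.2,0.2,0.2,0.2],
)

```text
time: 16.4
tcp_pos: [0.6157, -0.0733, 0.0989]
tool_rot: [[-0.428, 0.904, 0.002], [0.904, 0.428, -0.0], [-0.001, 0.002, -1.0]]
contact_force: [-0.3, 0.0, 0.3]
gripper_width: 0.0411
gripper_force: 0.0
```

Request:
drive_tool(
  translation=[
    [0,0,0],
    [0,0,0],
    [0,0,0],
    [0,0,0],
    [0,0,0],
  ],
  dr=[
    [0,0,0],
    [0,0,0],
    [0,0,0],
    [0,0,0],
    [0,0,0],
  ],
  jaw=[0.2,0.2,0.2,0.2,0.2],
)

```text
time: 16.82
tcp_pos: [0.6157, -0.0735, 0.0987]
tool_rot: [[-0.428, 0.904, 0.002], [0.904, 0.428, -0.0], [-0.001, 0.002, -1.0]]
contact_force: [-0.9, 0.2, 6.8]
gripper_width: 0.0379
gripper_force: 20.1
```

Request:
drive_tool(
  translation=[
    [0,0,-8],
    [0,0,-30],
    [0,0,-68],
    [0,0,-108],
    [0,0,-148],
  ],
  dr=[
    [0,0,0],
    [0,0,0],
    [0,0,0],
    [0,0,0],
    [0,0,0],
  ],
  jaw=[0.2,0.2,0.2,0.2,0.2],
)

```text
time: 17.23
tcp_pos: [0.6145, -0.0733, 0.2474]
tool_rot: [[-0.428, 0.904, -0.0], [0.904, 0.428, 0.0], [0.0, -0.0, -1.0]]
contact_force: [1.1, 0.4, -1.2]
gripper_width: 0.0378
gripper_force: 19.9
```

Run:
```python
from h import *
ctrl.read_camera('top')
s=ctrl.observe(); print(s["gripper_width"],s["gripper_force"],s["contact_force"])
go(.4415,.289,.255,115.7)
```

```text
0.037922109674079316 19.936738647229504 [-0.5789  0.1372  7.1079]
mm [402.4  -2.9  -0.4] dr [ 0.008  0.005 -0.007] t 17.3
```

Request:
drive_tool(
  translation=[
    [25,0,0],
    [62,0,0],
    [102,0,0],
    [142,-1,0],
    [180,-1,0],
  ],
  dr=[
    [0,0,0],
    [0,0,0],
    [0,0,0],
    [0,0,0],
    [0,0,0],
  ],
  jaw=[0.2,0.2,0.2,0.2,0.2],
)

```text
time: 17.7
tcp_pos: [0.5359, 0.0903, 0.2456]
tool_rot: [[-0.427, 0.904, 0.001], [0.904, 0.427, 0.0], [-0.0, 0.001, -1.0]]
contact_force: [0.1, 1.0, -0.6]
gripper_width: 0.0381
gripper_force: 19.9
```

Request:
drive_tool(
  translation=[
    [40,0,0],
    [80,0,0],
    [120,-1,0],
    [160,-1,0],
    [195,-1,0],
  ],
  dr=[
    [0,0,0],
    [0,0,0],
    [0,0,0],
    [0,0,0],
    [0,0,0],
  ],
  jaw=[0.2,0.2,0.2,0.2,0.2],
)

```text
time: 18.12
tcp_pos: [0.4513, 0.2666, 0.2459]
tool_rot: [[-0.428, 0.904, 0.001], [0.904, 0.428, 0.001], [0.0, 0.001, -1.0]]
contact_force: [1.1, -0.0, -0.7]
gripper_width: 0.0375
gripper_force: 19.9
```

Run:
```python
from h import *
ctrl.read_camera('top');ctrl.read_camera('top')
go(.4415,.289,.115,115.7)
```

```text
mm [ 22.6   0.6 130.7] dr [ 0.001 -0.001 -0.002] t 18.2
```

Request:
drive_tool(
  translation=[
    [20,1,0],
    [22,1,20],
    [22,1,45],
    [22,1,65],
    [22,1,75],
  ],
  dr=[
    [0,0,0],
    [0,0,0],
    [0,0,0],
    [0,0,0],
    [0,0,0],
  ],
  jaw=[0.2,0.2,0.2,0.2,0.2],
)

```text
time: 18.63
tcp_pos: [0.4438, 0.2844, 0.1678]
tool_rot: [[-0.428, 0.904, -0.002], [0.904, 0.428, -0.001], [-0.0, -0.002, -1.0]]
contact_force: [-0.4, 0.0, -1.4]
gripper_width: 0.0378
gripper_force: 19.9
```

Request:
drive_tool(
  translation=[
    [0,0,5],
    [0,0,12],
    [0,0,20],
    [0,0,28],
    [0,0,35],
  ],
  dr=[
    [0,0,0],
    [0,0,0],
    [0,0,0],
    [0,0,0],
    [0,0,0],
  ],
  jaw=[0.2,0.2,0.2,0.2,0.2],
)

```text
time: 19.05
tcp_pos: [0.4445, 0.2851, 0.1348]
tool_rot: [[-0.428, 0.904, 0.0], [0.904, 0.428, 0.0], [0.0, 0.001, -1.0]]
contact_force: [0.0, -0.9, -1.7]
gripper_width: 0.038
gripper_force: 19.9
```

Run:
```python
from h import *
ctrl.read_camera('top')
go(.4415,.289,.1047,115.7); s=ctrl.observe(); print(s["tcp_pos"],s["gripper_width"],s["contact_force"])
```

```text
mm [ 4.8 -0.4 28.5] dr [-0.001  0.    -0.007] t 19.1
[0.444  0.2848 0.1332] 0.03794622721851969 [ 0.3262 -0.3675 -2.3382]
```

Request:
drive_tool(
  translation=[
    [4,0,5],
    [4,0,10],
    [4,0,16],
    [4,0,21],
    [4,0,25],
  ],
  dr=[
    [0,0,0],
    [0,0,0],
    [0,0,0],
    [0,0,0],
    [0,0,0],
  ],
  jaw=[0.2,0.2,0.2,0.2,0.2],
)

```text
time: 19.52
tcp_pos: [0.4425, 0.2887, 0.1094]
tool_rot: [[-0.428, 0.904, -0.0], [0.904, 0.428, -0.0], [-0.0, -0.0, -1.0]]
contact_force: [0.5, -0.3, 0.0]
gripper_width: 0.0381
gripper_force: 19.9
```

Request:
drive_tool(
  translation=[
    [0,0,1],
    [0,0,2],
    [0,0,3],
    [0,0,3],
    [0,0,3],
  ],
  dr=[
    [0,0,0],
    [0,0,0],
    [0,0,0],
    [0,0,0],
    [0,0,0],
  ],
  jaw=[0.2,0.2,0.2,0.2,0.2],
)

```text
time: 19.93
tcp_pos: [0.4427, 0.2887, 0.1073]
tool_rot: [[-0.428, 0.904, 0.0], [0.904, 0.428, 0.0], [0.0, 0.0, -1.0]]
contact_force: [0.9, -0.3, -1.0]
gripper_width: 0.038
gripper_force: 19.9
```

Request:
drive_tool(
  translation=[
    [0,0,1],
    [0,0,2],
    [0,0,3],
    [0,0,3],
    [0,0,3],
  ],
  dr=[
    [0,0,0],
    [0,0,0],
    [0,0,0],
    [0,0,0],
    [0,0,0],
  ],
  jaw=[0.2,0.2,0.2,0.2,0.2],
)

```text
time: 20.35
tcp_pos: [0.4428, 0.2889, 0.1048]
tool_rot: [[-0.428, 0.904, 0.001], [0.904, 0.428, 0.001], [0.0, 0.001, -1.0]]
contact_force: [-1.7, -0.1, 5.3]
gripper_width: 0.0379
gripper_force: 20.1
```

Request:
drive_tool(
  translation=[
    [0,0,0],
    [0,0,0],
    [0,0,0],
    [0,0,0],
    [0,0,0],
  ],
  dr=[
    [0,0,0],
    [0,0,0],
    [0,0,0],
    [0,0,0],
    [0,0,0],
  ],
  jaw=[0.2,0.2,0.2,0.2,0.2],
)

```text
time: 20.77
tcp_pos: [0.4428, 0.2889, 0.1048]
tool_rot: [[-0.428, 0.904, 0.001], [0.904, 0.428, 0.001], [0.0, 0.001, -1.0]]
contact_force: [-0.6, -0.9, 5.0]
gripper_width: 0.0379
gripper_force: 20.1
```

Contact on the floor. Release and rise.

Request:
drive_tool(
  translation=[
    [0,0,0],
    [0,0,0],
    [0,0,0],
    [0,0,0],
    [0,0,0],
  ],
  dr=[
    [0,0,0],
    [0,0,0],
    [0,0,0],
    [0,0,0],
    [0,0,0],
  ],
  jaw=[0.4,0.6,0.68,0.68,0.68],
)

```text
time: 21.18
tcp_pos: [0.4426, 0.2887, 0.104]
tool_rot: [[-0.428, 0.904, -0.0], [0.904, 0.428, -0.0], [-0.0, -0.0, -1.0]]
contact_force: [0.3, 0.0, -1.2]
gripper_width: 0.0599
gripper_force: 0.0
```

Request:
drive_tool(
  translation=[
    [0,0,-20],
    [0,0,-50],
    [0,0,-85],
    [0,0,-115],
    [0,0,-130],
  ],
  dr=[
    [0,0,0],
    [0,0,0],
    [0,0,0],
    [0,0,0],
    [0,0,0],
  ],
  jaw=[0.68,0.68,0.68,0.68,0.68],
)

```text
time: 21.6
tcp_pos: [0.4432, 0.289, 0.2381]
tool_rot: [[-0.428, 0.904, 0.003], [0.904, 0.428, 0.002], [0.0, 0.004, -1.0]]
contact_force: [-0.4, -0.9, 0.4]
gripper_width: 0.0633
gripper_force: 0.0
```

Run:
```python
from h import *
ctrl.read_camera('top')
sc=ctrl.read_camera("scene"); cv2.imwrite("pics/s11.png",cv2.resize(sc[100:200,180:300][:,:,::-1],None,fx=5,fy=5,interpolation=2)); np.save("pics/s11.npy",sc)
q=proj("scene",[[.4428+.02*np.cos(a),.2889+.02*np.sin(a),z] for a in np.linspace(0,6.28,40) for z in (.006,.134)]); print("pred tall box",q.min(0),q.max(0))
c=blob(sc,(0,0,0),(180,255,75),(330,110,395,215),3); print(c.min(0),c.max(0))
go(.66,-.145,.235,32)
```

```text
pred tall box [220.839  100.6161] [237.133  142.7954]
[225 130] [233 136]
mm [-485.1   10.1    1.6] dr [ 0.003 -0.003  1.454] t 21.7
```

Run:
```python
from h import *
go(.66,-.145,.235,77.3)
```

```text
mm [-485.1   10.1    1.6] dr [ 0.004 -0.002  0.664] t 21.7
```

Request:
drive_tool(
  translation=[
    [-25,0,0],
    [-62,1,0],
    [-102,2,0],
    [-142,3,0],
    [-180,3,0],
  ],
  dr=[
    [0,0,0],
    [0,0,0],
    [0,0,0],
    [0,0,0],
    [0,0,0],
  ],
  jaw=[0.68,0.68,0.68,0.68,0.68],
)

```text
time: 22.12
tcp_pos: [0.5224, 0.1254, 0.2321]
tool_rot: [[-0.428, 0.904, -0.002], [0.904, 0.428, -0.0], [0.0, -0.002, -1.0]]
contact_force: [0.4, 1.4, 0.1]
gripper_width: 0.0633
gripper_force: 0.0
```

Request:
drive_tool(
  translation=[
    [-40,1,0],
    [-80,2,0],
    [-120,3,0],
    [-160,4,0],
    [-200,5,0],
  ],
  dr=[
    [0,0,0.11],
    [0,0,0.22],
    [0,0,0.33],
    [0,0,0.44],
    [0,0,0.55],
  ],
  jaw=[0.68,0.68,0.68,0.68,0.68],
)

```text
time: 22.53
tcp_pos: [0.6125, -0.0534, 0.2319]
tool_rot: [[0.113, 0.994, -0.002], [0.994, -0.113, 0.0], [0.0, -0.002, -1.0]]
contact_force: [0.5, 0.4, 0.3]
gripper_width: 0.0636
gripper_force: 0.0
```

Run:
```python
from h import *
ctrl.read_camera('top');ctrl.read_camera('top')
go(.66,-.145,.14,77.3)
```

```text
mm [-83.2  57.2  90.7] dr [-0.003  0.001  0.105] t 22.6
```

Request:
drive_tool(
  translation=[
    [-30,20,0],
    [-60,41,10],
    [-83,57,35],
    [-83,57,60],
    [-83,57,90],
  ],
  dr=[
    [0,0,0.05],
    [0,0,0.105],
    [0,0,0.105],
    [0,0,0.105],
    [0,0,0.105],
  ],
  jaw=[0.68,0.68,0.68,0.68,0.68],
)

```text
time: 23.05
tcp_pos: [0.66, -0.1409, 0.1415]
tool_rot: [[0.212, 0.977, -0.001], [0.977, -0.212, 0.0], [0.0, -0.001, -1.0]]
contact_force: [0.4, -0.5, 0.1]
gripper_width: 0.0632
gripper_force: 0.0
```

Run:
```python
from h import *
ctrl.read_camera('top')
m=ctrl.camera_model("wrist"); im=ctrl.read_camera("wrist"); hsv=cv2.cvtColor(im,cv2.COLOR_RGB2HSV); K=m["mtx"]
def wproj(p):
    c=(np.atleast_2d(p)-m["xyz"])@m["attitude"]; n=np.linalg.norm(c[:,:2],axis=1); t=np.arctan2(n,c[:,2]); return c[:,:2]/n[:,None]*t[:,None]*K[0,0]+K[:2,2]
pp=wproj([.66,-.145,.071])[0]; u,v=pp.astype(int); M=cv2.inRange(hsv,(0,0,130),(180,60,255)); n,lab,st,ce=cv2.connectedComponentsWithStats(M)
i=lab[v,u]; print(pp,i,st[i],ce[i],wcast(m,ce[i]/.64,.071))
c=wproj([[.66+.02*np.cos(a),-.145+.02*np.sin(a),.071] for a in np.linspace(0,6.28,40)]); print("pred box",c.min(0),c.max(0))
go(.66,-.145,.04,77.3)
```

```text
[258.6018 205.4326] 89 [ 238  183   45   47 1610] [260.0938 205.7994] [[ 0.6612 -0.1456]]
pred box [235.8073 183.2845] [281.368  226.6268]
mm [-5.1  4.5 97. ] dr [-0.009 -0.     0.009] t 23.1
```

Request:
drive_tool(
  translation=[
    [-4,2,5],
    [-4,2,25],
    [-4,2,50],
    [-4,2,75],
    [-4,2,97],
  ],
  dr=[
    [0,0,0],
    [0,0,0],
    [0,0,0],
    [0,0,0],
    [0,0,0],
  ],
  jaw=[0.68,0.68,0.68,0.68,0.68],
)

```text
time: 23.57
tcp_pos: [0.6618, -0.1442, 0.0478]
tool_rot: [[0.21, 0.978, 0.002], [0.978, -0.21, -0.001], [-0.0, 0.002, -1.0]]
contact_force: [0.8, -0.5, -0.5]
gripper_width: 0.0632
gripper_force: 0.0
```

Request:
drive_tool(
  translation=[
    [0,0,0],
    [0,0,0],
    [0,0,0],
    [0,0,0],
    [0,0,0],
  ],
  dr=[
    [0,0,0],
    [0,0,0],
    [0,0,0],
    [0,0,0],
    [0,0,0],
  ],
  jaw=[0.68,0.68,0.2,0.2,0.2],
)

```text
time: 23.98
tcp_pos: [0.662, -0.1445, 0.0492]
tool_rot: [[0.211, 0.977, 0.002], [0.977, -0.211, -0.001], [-0.0, 0.003, -1.0]]
contact_force: [0.3, -0.8, 0.1]
gripper_width: 0.0479
gripper_force: 0.0
```

Request:
drive_tool(
  translation=[
    [0,0,0],
    [0,0,0],
    [0,0,0],
    [0,0,0],
    [0,0,0],
  ],
  dr=[
    [0,0,0],
    [0,0,0],
    [0,0,0],
    [0,0,0],
    [0,0,0],
  ],
  jaw=[0.2,0.2,0.2,0.2,0.2],
)

```text
time: 24.4
tcp_pos: [0.6617, -0.1445, 0.0481]
tool_rot: [[0.211, 0.977, 0.001], [0.977, -0.211, -0.0], [-0.0, 0.002, -1.0]]
contact_force: [0.1, -0.6, 6.0]
gripper_width: 0.0373
gripper_force: 20.1
```

Request:
drive_tool(
  translation=[
    [0,0,-8],
    [0,0,-30],
    [0,0,-65],
    [0,0,-100],
    [0,0,-130],
  ],
  dr=[
    [0,0,0],
    [0,0,0],
    [0,0,0],
    [0,0,0],
    [0,0,0],
  ],
  jaw=[0.2,0.2,0.2,0.2,0.2],
)

```text
time: 24.82
tcp_pos: [0.661, -0.1443, 0.1797]
tool_rot: [[0.211, 0.977, 0.0], [0.977, -0.211, -0.0], [0.0, 0.0, -1.0]]
contact_force: [0.6, 0.4, -0.5]
gripper_width: 0.0368
gripper_force: 20.0
```

Run:
```python
from h import *
ctrl.read_camera('top')
s=ctrl.observe(); print(s["gripper_width"],s["gripper_force"],s["contact_force"])
go(.449,-.095,.175,77.3)
```

```text
0.037254287785762084 19.987734539899975 [0.1824 0.4666 4.9636]
mm [   3.4 -219.4    9.8] dr [0.008 0.    0.009] t 24.9
```

Request:
drive_tool(
  translation=[
    [1,-25,0],
    [2,-65,0],
    [3,-105,0],
    [3,-145,0],
    [3,-185,0],
  ],
  dr=[
    [0,0,0],
    [0,0,0],
    [0,0,0],
    [0,0,0],
    [0,0,0],
  ],
  jaw=[0.2,0.2,0.2,0.2,0.2],
)

```text
time: 25.28
tcp_pos: [0.479, -0.1018, 0.1766]
tool_rot: [[0.211, 0.977, -0.001], [0.977, -0.211, 0.0], [0.0, -0.001, -1.0]]
contact_force: [-0.2, -0.3, -0.3]
gripper_width: 0.0372
gripper_force: 20.0
```

Request:
drive_tool(
  translation=[
    [0,-20,0],
    [0,-33,0],
    [0,-33,20],
    [0,-33,40],
    [0,-33,50],
  ],
  dr=[
    [0,0,0],
    [0,0,0],
    [0,0,0],
    [0,0,0],
    [0,0,0],
  ],
  jaw=[0.2,0.2,0.2,0.2,0.2],
)

```text
time: 25.7
tcp_pos: [0.4478, -0.0951, 0.1253]
tool_rot: [[0.211, 0.977, -0.001], [0.977, -0.211, 0.0], [0.0, -0.001, -1.0]]
contact_force: [-0.5, 0.2, -1.4]
gripper_width: 0.0372
gripper_force: 20.0
```

Run:
```python
from h import *
ctrl.read_camera('top');ctrl.read_camera('top')
go(.449,-.095,.054,77.3); s=ctrl.observe(); print(s["tcp_pos"],s["gripper_width"],s["gripper_force"],s["contact_force"])
```

```text
mm [ 0.3  1.3 71.6] dr [-0.003 -0.     0.009] t 25.8
[ 0.4479 -0.0951  0.1256] 0.03701229301251111 19.984771281306166 [-0.1148  0.3921 -0.3471]
```

Request:
drive_tool(
  translation=[
    [0,2,10],
    [0,2,23],
    [0,2,36],
    [0,2,48],
    [0,2,60],
  ],
  dr=[
    [0,0,0],
    [0,0,0],
    [0,0,0],
    [0,0,0],
    [0,0,0],
  ],
  jaw=[0.2,0.2,0.2,0.2,0.2],
)

```text
time: 26.22
tcp_pos: [0.4505, -0.0957, 0.0656]
tool_rot: [[0.211, 0.977, -0.001], [0.977, -0.211, 0.0], [0.0, -0.001, -1.0]]
contact_force: [0.6, 0.1, -1.8]
gripper_width: 0.037
gripper_force: 20.0
```

Request:
drive_tool(
  translation=[
    [0,0,2],
    [0,0,4],
    [0,0,6],
    [0,0,8],
    [0,0,8],
  ],
  dr=[
    [0,0,0],
    [0,0,0],
    [0,0,0],
    [0,0,0],
    [0,0,0],
  ],
  jaw=[0.2,0.2,0.2,0.2,0.2],
)

```text
time: 26.63
tcp_pos: [0.4508, -0.0958, 0.0592]
tool_rot: [[0.211, 0.977, 0.0], [0.977, -0.211, -0.0], [-0.0, 0.0, -1.0]]
contact_force: [-0.1, 0.3, -1.3]
gripper_width: 0.0368
gripper_force: 20.0
```

Request:
drive_tool(
  translation=[
    [0,0,1],
    [0,0,3],
    [0,0,4],
    [0,0,5],
    [0,0,5],
  ],
  dr=[
    [0,0,0],
    [0,0,0],
    [0,0,0],
    [0,0,0],
    [0,0,0],
  ],
  jaw=[0.2,0.2,0.2,0.2,0.2],
)

```text
time: 27.05
tcp_pos: [0.4508, -0.0958, 0.0541]
tool_rot: [[0.211, 0.977, 0.0], [0.977, -0.211, -0.0], [0.0, 0.0, -1.0]]
contact_force: [-0.5, -0.4, -0.8]
gripper_width: 0.0368
gripper_force: 20.0
```

Request:
drive_tool(
  translation=[
    [0,0,0],
    [0,0,1],
    [0,0,1],
    [0,0,1],
    [0,0,1],
  ],
  dr=[
    [0,0,0],
    [0,0,0],
    [0,0,0],
    [0,0,0],
    [0,0,0],
  ],
  jaw=[0.2,0.2,0.2,0.2,0.2],
)

```text
time: 27.47
tcp_pos: [0.4511, -0.0959, 0.0539]
tool_rot: [[0.211, 0.977, 0.001], [0.977, -0.211, -0.0], [-0.0, 0.001, -1.0]]
contact_force: [-0.2, 1.5, 8.0]
gripper_width: 0.0373
gripper_force: 20.1
```

Contact. Release, rise, and back away for a final look.

Request:
drive_tool(
  translation=[
    [0,0,0],
    [0,0,0],
    [0,0,0],
    [0,0,0],
    [0,0,0],
  ],
  dr=[
    [0,0,0],
    [0,0,0],
    [0,0,0],
    [0,0,0],
    [0,0,0],
  ],
  jaw=[0.4,0.6,0.65,0.65,0.65],
)

```text
time: 27.88
tcp_pos: [0.4506, -0.0957, 0.053]
tool_rot: [[0.211, 0.977, -0.0], [0.977, -0.211, 0.0], [0.0, -0.0, -1.0]]
contact_force: [-1.2, -0.5, 0.5]
gripper_width: 0.0581
gripper_force: 0.0
```

Request:
drive_tool(
  translation=[
    [0,0,-20],
    [0,0,-55],
    [0,0,-95],
    [0,0,-135],
    [0,0,-175],
  ],
  dr=[
    [0,0,0],
    [0,0,0],
    [0,0,0],
    [0,0,0],
    [0,0,0],
  ],
  jaw=[0.65,0.65,0.65,0.65,0.65],
)

```text
time: 28.3
tcp_pos: [0.4503, -0.0957, 0.2299]
tool_rot: [[0.211, 0.977, -0.0], [0.977, -0.211, 0.0], [-0.0, -0.0, -1.0]]
contact_force: [-0.4, -0.3, 0.2]
gripper_width: 0.0603
gripper_force: 0.0
```

Request:
drive_tool(
  translation=[
    [-30,0,-20],
    [-70,0,-40],
    [-110,0,-60],
    [-145,0,-80],
    [-180,0,-80],
  ],
  dr=[
    [0,0,0],
    [0,0,0],
    [0,0,0],
    [0,0,0],
    [0,0,0],
  ],
  jaw=[0.65,0.65,0.65,0.65,0.65],
)

```text
time: 28.72
tcp_pos: [0.4124, -0.2734, 0.3118]
tool_rot: [[0.211, 0.977, 0.004], [0.977, -0.211, -0.002], [-0.002, 0.004, -1.0]]
contact_force: [0.9, -0.2, 0.1]
gripper_width: 0.0607
gripper_force: 0.0
```

Run:
```python
from h import *
ctrl.read_camera('top')
sc=ctrl.read_camera("scene"); m=sc.copy()
for n,x,y,r,h in (("stout",.465,-.021,.025,.11),("squat",.451,-.096,.02,.071),("slim",.4766,.2218,.017,.089),("tall",.4428,.2889,.02,.128)):
    for z in (.006,.006+h): 
        q=proj("scene",[[x+r*np.cos(a),y+r*np.sin(a),z] for a in np.linspace(0,6.28,40)])
        cv2.polylines(m,[np.round((q)*16).astype(np.int32)],True,(0,255,255),1,shift=4)
cv2.imwrite("pics/f.png",cv2.resize(m[95:275,180:385][:,:,::-1],(683,600),interpolation=2))
```

```text
(no output)
```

View pics/f.png

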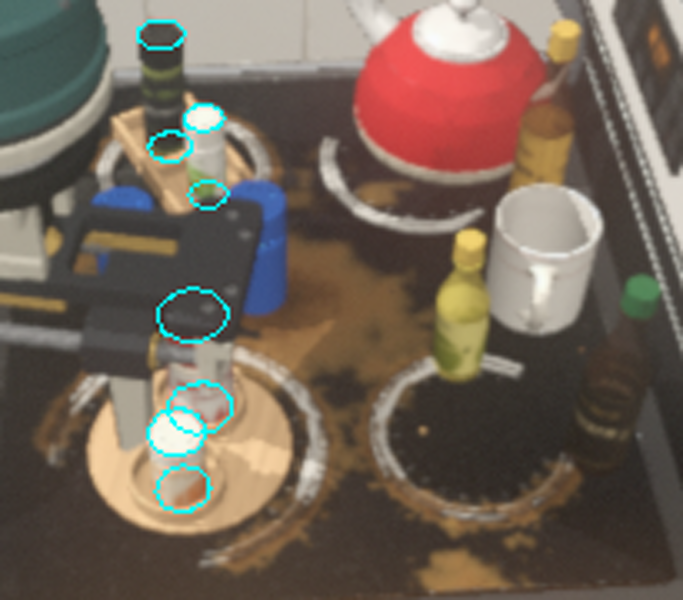

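The tall and slim jars stand in the tray bays at (163,90) and (205,155), and the squat jar is in its well at (178,465). The stout jar is in the other well, partly hidden by the arm but already checked. Oil bottle and mug have not moved. I hand in.

```bash
python3 -c "
from bench import ctrl
print(ctrl.finish_job())"
```

```text
the job is handed in; nothing more can be done
None
```

I placed all four jars upright in their bays (tall and slim in the tray, stout and squat in the round stand), saw no movement of the oil bottle or mug, and handed the job in; it returned no verdict.

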